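Fit the guide lid and hold the probe centred in the jar

TASK

Put the guide lid that fits the wide open jar squarely on that jar, where it stands. Then draw the square-handled probe out of the wooden rack and lower it upright through the lid's guide tube, without the probe ever touching lid or jar, until its tip hangs about halfway between the jar's floor and the underside of the lid, centred in the tube. Finish while still holding the probe there, still; leave everything else on the bench where it is.

Things in the scene. Friction and masses are not known exactly. Their poses are not given: they have to be found in the camera images.
- wide_jar: Open clear glass jar, 80 mm high, body 60 mm across, neck (top 12 mm) 54 mm across outside, wall 3 mm, glass floor 6 mm thick; loose, about 250 g, stands upright on the bench. Origin: centre of its underside; z up. The wide jar and the narrow jar may swap places.
- narrow_jar: Smaller open glass jar, 55 mm high, 44 mm across, neck 38 mm. Not used. Origin: centre of its underside.
- large_lid: Grey guide lid for the wide jar, 65 mm across, skirt down. Skirt 10 mm deep, 60 mm across inside (3 mm play round the neck); plate 10 to 14 mm above origin; in the middle a guide tube (grip here), 30 mm across, up to 46 mm, bored 20 mm right through. About 60 g. Origin: centre of the skirt's lower edge, z up the tube; 70 mm above the jar's when seated. The lids may swap places.
- large_lid_mouth (a point): Centre of the upper mouth of the large lid's guide tube, 46 mm above the lid's origin.
- small_lid: The same kind of guide lid but 49 mm across, for the narrow jar; same tube and heights. Not used. Origin: centre of the skirt's lower edge.
- rack: Fixed wooden rack, 200 mm long (its own y axis) and 72 mm wide (x): two end posts 132 mm high, a board 60 mm wide whose top is 125 mm above the bench, with three through holes of 14 mm at -50, 0 and 50 mm along its y. Origin: centre of its underside, on the bench.
- probe: Dip probe hanging upright in any of the rack's holes: steel shaft 8 mm thick, 110 mm long; collar 22 mm across, 5 mm high, resting on the board; square black handle 18 x 18 mm, 115 to 170 mm above the tip, faces roughly parallel to the rack's x and y. About 70 g. Origin: the shaft's lower tip, z up. The only square handle there.
- probe_tip (a point): The lower tip of the probe's shaft (the same point as the probe's origin).
- stirrer1: Stirring rod hanging in another of the rack's holes, 6 mm shaft with a round black 20 mm ball on a collar, its top 22 mm above the board. Not used. Origin: 110 mm under its collar.
- stirrer2: A second such stirring rod. Not used. Origin as for stirrer1.
- closed_jar1: Closed jar with white cap, 48 mm across, 60 mm high. Not used. Origin: centre of its underside.
- closed_jar2: Closed jar with brass cap, 54 mm across, 75 mm high. Not used. Origin: centre of its underside.
- tip_box: Box of pipette tips, 85 x 120 x 61 mm. Not used. Origin: centre of its underside.
- dish: Flat covered glass dish, 94 mm across, 16 mm high. Not used. Origin: centre of its underside.
There are look-alikes about, which are no part of the job. What is shaped like the large_lid but green is not meant. Leave any orange look-alike of the rack alone.

How it is judged:
On the way, in this order (a step that is already met when the one before it is completed fails the run):
1. the large guide lid sits squarely on the wide jar, let go (horizontal distance between large_lid and wide_jar below 0.0055 m and z of large_lid in the frame of wide_jar between 0.067 and 0.073 m and angle between the z axis of large_lid and the z axis of wide_jar, either way round below 0.06 rad and angle between wide_jar's own z axis and vertical below 0.05 rad and contact force between the fingers and large_lid below 0.1 N), for 0.2 s.
2. the probe is held clear of the rack, its tip higher than the mouth of the guide tube (z of probe_tip in the frame of large_lid_mouth above 0.002 m and contact force between the fingers and probe above 1 N and contact force between probe and rack below 0.1 N), for 0.1 s.
At the end, for the whole second after the job is handed in: Large lid seated level on the upright wide jar (axes within 5.5 mm), not touched, jar within 30 mm of its start; fingers hold the probe still and upright (0.07 rad), tip within 4.5 mm of the tube's axis and 25 to 61 mm above the jar's underside, touching neither lid nor jar (all of step 1 and distance of wide_jar from where it was at the start of the episode below 0.03 m and z of probe_tip in the frame of wide_jar between 0.025 and 0.061 m and horizontal distance between probe_tip and large_lid_mouth below 0.0045 m and horizontal distance between probe and large_lid below 0.0045 m and angle between probe's own z axis and vertical below 0.07 rad and linear speed of probe below 0.02 m/s and contact force between the fingers and probe above 1 N and contact force between probe and large_lid below 0.1 N and contact force between probe and wide_jar below 0.1 N); the arm keeps its last pose, push and grip.
It fails at once if the probe touches the guide lid or the wide jar (contact force between probe and large_lid above 0.2 N or contact force between probe and wide_jar above 0.2 N).
It fails at once if the wide jar is tipped or shoved away (angle between wide_jar's own z axis and vertical above 0.35 rad or distance of wide_jar from where it was at the start of the episode above 0.05 m).
It fails at once if something not part of the job is moved by more than 25 mm (distance of any of narrow_jar, small_lid, stirrer1, stirrer2, closed_jar1, closed_jar2, tip_box, dish from where it was at the start of the episode above 0.025 m).
It also fails if it takes over 61 s, if anything falls off the work surface, if the arm or the gripper's body presses on something with over 40 N, if the wrist force passes 120 N, or if a joint passes its speed limit or range.

ROBOT

A 6-joint arm with a two-finger parallel gripper is mounted at the origin on the work surface. World frame = base frame: x ahead of the robot, y to its left, z up, the work surface at z = 0. Lengths are in m, angles in rad, forces in N, time in s.
With the tool pointing down it reaches from about 0.425 to 0.95 m from the base axis. Payload 3.5 kg.
Tool frame: the origin (TCP) lies at the centre of the arm's flange, where the gripper is bolted on; the fingertips stand 173 mm ahead of it and the grasp point (between the pads) lies 155 mm ahead of it (ctrl.tcp_to_grasp is the distance from the TCP to the grasp point, in m); z points along the fingers, x is the direction in which the jaws open and shut, and the axes are right-handed (so a half turn about z gives the same grasp; the last joint's range is limited). The gripper opens to 85 mm and grips with 20 to 120 N. Pads are 22 mm wide; open, the fingers measure 114 mm over their backs; the gripper's body (76 mm by 85 mm) begins 54 mm behind the grasp point. The pads swing forward as they close: fully open they stand 13 mm farther back than shut.
Start: joints at [1.028, 0.286, 1.577, -0, 1.279, -0.15], TCP at [0.258, 0.624, 0.405] pointing down, gripper open.
Joint ranges: [-2.77, 2.77], [-0.9, 2.22], [0.21, 2.48], [-1.53, 4.67], [0.24, 2.81], [-2.84, 2.84]. Speed limits (rad/s): [2.79, 2.79, 3.14, 3.14, 3.14, 3.14].

INTERFACE

Orientations are given as a unit quaternion [x, y, z, w].
In Python, from plant import readout, imaging, ctrl, spotter gives the robot as it stands.
- The arm moves only by the tool apply_moves, never from a script. Its argument "steps" is a list of rows, each an object of numbers: "tx", "ty", "tz": the shift along the tool's x, y, z in mm; "wx", "wy", "wz": the turn, a rotation vector about the tool's x, y, z in rad. In form: [{"tx": .., "ty": .., "tz": .., "wx": .., "wy": .., "wz": ..}, ...]. A call has 1 to 12 rows; each row is the pose to reach, as a shift and turn from the pose commanded when the call began, along the tool's axes at that moment; what a row does not reach only later rows make up. A row lasts 1/10 s, in which the tool goes at most 50 mm and 8.59 degrees, less where a joint would pass 70% of its speed; a pose out of reach is approached as far as the arm can. A call with a gripper value outside its range is refused whole. "hand" is the opening, from 0 (shut) to 1 (fully open), set as the call begins (left out, the last holds). The fingers move at their own pace and stop on an object; "force" is the grip in N (left out, the last holds). Time passes only in rows, so rows that repeat a pose let the fingers close. It gives the time, the measured TCP pose, the force and the opening at its end, in the units of the state.
- readout.get_state(): the state, without advancing time (a new reading comes with each control period).
- imaging.read_camera(name): name is "side" or "top"; returns a dict with "img" (480x640x3 uint8, red, green, blue), "vfov" (degrees; the focal length in pixels is half the picture's height over the tangent of half this angle, whatever the lens; pixels are square), "cx", "cy" (the principal point, pixels), "R" (3x3) and "t" (3): a world point X has camera coordinates R X + t. Camera axes: x right, y down, z forward; pixel columns grow to the right and rows downward; lengths in m; the calibration is good to about 2 mm. A picture is of the moment at which its call begins. There is no depth.
- ctrl.sign_off(): hands the job in, once; it reports no verdict.
Trained networks look in the newest picture that a camera, given by its name, has taken for a name from the list of things; names that differ only in an ending like _2 or _b are one class to them, and where a whole thing is asked for, a point or a joint stands for the part that bears it (a point fixed in the world has none). Each returns a list of dicts, best first, with "confidence" (0 to 1); they miss things now and then, are a little off and sometimes report something else, mostly with a low value. They report only what shows in the picture. A call takes as long as a camera call. They do not tell look-alikes from the thing itself.
- spotter.trace(camera, label): "region" (480x640 bool, what is visible of it) and "uv" ([column, row] in pixels, amid what is visible of it).
The state is a dict: "time": time; "qpos": joint angles; "dq": joint speeds; "joint_efforts": joint torques, N m; "eef_pos": TCP position; "tcp_rot": TCP orientation; "contact_force": force on the tool from outside, world axes, zero at the start; "wrist_torque": the same for the moment, N m; "opening": opening from 0.0 (shut) to 1.0 (fully open).
Only numpy, scipy, OpenCV 4.12 (cv2) and the standard library are available. Lean on these libraries where they do the work, as an engineer would, in place of code of your own. Each camera call takes 0.05 s, during which the arm holds its last target.

## Working session

There is one attempt and no reset: what is moved stays moved. The work goes in short steps, Python scripts to look and compute and a tool call to move; the robot and the scene stay as the last step left them, time stands still between calls to the robot, and variables do not carry over. Pictures are saved under pics/ and viewed, and the job is handed in when it is done.

Besides the shell and the picture viewer there is one more tool, called after "Emit:" as name(argument=value, ...) on one line, values as JSON. apply_moves: Moves the arm, as the interface text tells. Its arguments: {"type":"object","properties":{"steps":{"type":"array","items":{"type":"object","properties":{"tx":{"type":"number"},"ty":{"type":"number"},"tz":{"type":"number"},"wx":{"type":"number"},"wy":{"type":"number"},"wz":{"type":"number"}}}},"hand":{"type":"number"},"force":{"type":"number"}},"required":["steps"]}

```bash
ls; mkdir -p pics; cat > h.py <<'E'
import numpy as np, cv2
from plant import readout, imaging, ctrl, spotter
def cam(n):
    c=imaging.read_camera(n); c['f']=240/np.tan(np.radians(c['vfov'])/2)
    c['R']=np.array(c['R']);c['t']=np.array(c['t']);return c
def proj(c,X):
    p=c['R']@np.array(X)+c['t'];return np.array([c['cx']+c['f']*p[0]/p[2],c['cy']+c['f']*p[1]/p[2]])
def ray(c,uv):
    d=np.array([(uv[0]-c['cx'])/c['f'],(uv[1]-c['cy'])/c['f'],1.]);return -c['R'].T@c['t'],c['R'].T@d
def atz(c,uv,z):
    o,d=ray(c,uv);return o+d*(z-o[2])/d[2]
def save(c,n): cv2.imwrite('pics/'+n+'.png',c['img'][:,:,::-1])
E
python3 - <<'E'
from h import *
print(readout.get_state(), ctrl.tcp_to_grasp)
for n in('side','top'):
    c=cam(n);save(c,n+'0');print(n,c['vfov'],c['cx'],c['cy'],-c['R'].T@c['t'],c['R'])
    for l in ['wide_jar','narrow_jar','large_lid','small_lid','rack','probe','stirrer1','closed_jar1','closed_jar2','tip_box','dish']:
        for r in spotter.trace(n,l):
            ys,xs=np.where(r['region']);print(n,l,round(r['confidence'],2),np.round(r['uv']),xs.min(),xs.max(),ys.min(),ys.max(),len(xs))
E
```

```text
pics
{'time': 0.0, 'qpos': array([ 1.02801730e+00,  2.87227563e-01,  1.57817679e+00,  1.48208151e-05,
        1.27858858e+00, -1.50022386e-01]), 'dq': array([ 0.00188431,  0.00117725,  0.00110109,  0.00063651, -0.00022223,
       -0.00150432]), 'joint_efforts': array([ 2.08813740e-04, -4.05975652e+01, -2.92627752e+01, -1.12954679e-04,
        5.84062058e-03,  2.89516997e-06]), 'eef_pos': array([0.25820591, 0.62339938, 0.40330552]), 'tcp_rot': array([ 8.31486192e-01,  5.55544123e-01, -1.08935268e-03,  5.03675671e-04]), 'contact_force': array([-0.5821826 , -0.28995282,  0.59852576]), 'wrist_torque': array([-0.0310757 ,  0.01222092,  0.00221843]), 'opening': 0.9986594425789241} 0.1547
side 51.118144805573976 315.13823186170623 238.6140839942475 [-0.04986921  0.65002837  0.66408436] [[-0.74171975 -0.67054083  0.01506016]
 [-0.38411889  0.40627248 -0.82909309]
 [ 0.54982224 -0.62073961 -0.55890772]]
side narrow_jar 0.87 [306. 232.] 297 315 223 242 282
side large_lid 0.96 [410. 270.] 396 425 254 281 641
side large_lid 0.75 [384. 297.] 368 400 275 308 791
side large_lid 0.41 [314. 294.] 303
[... 1493 characters left out ...]
655
top probe 0.61 [165. 238.] 157 172 232 243 140
top probe 0.35 [176. 244.] 125 220 224 264 2648
top stirrer1 0.66 [145. 238.] 142 151 235 243 72
top stirrer1 0.4 [188. 239.] 183 193 236 245 83
top closed_jar1 0.71 [459. 182.] 448 473 168 194 504
top closed_jar1 0.7 [340. 266.] 325 349 253 278 466
top closed_jar1 0.55 [275. 276.] 268 287 266 285 305
top closed_jar2 0.71 [459. 182.] 448 473 168 194 504
top closed_jar2 0.7 [340. 266.] 325 349 253 278 466
top closed_jar2 0.55 [275. 276.] 268 287 266 285 305
top tip_box 0.93 [245. 178.] 221 273 158 200 1771
top dish 0.56 [483. 275.] 467 503 259 294 1012
top dish 0.49 [463. 178.] 448 474 168 193 498
top dish 0.24 [394. 276.] 388 406 266 284 268
```

View pics/side0.png

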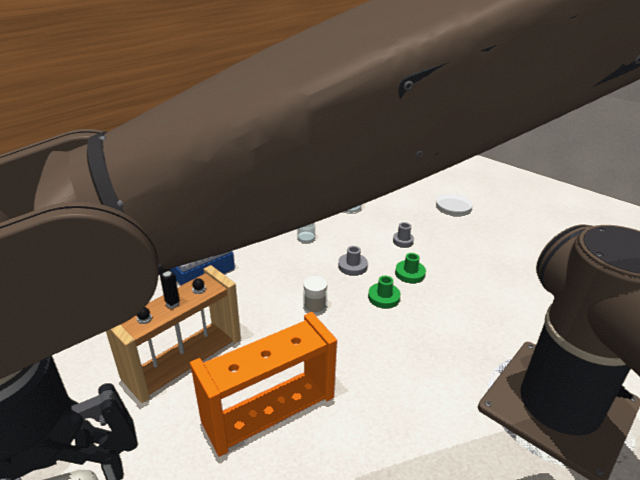

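View pics/top0.png

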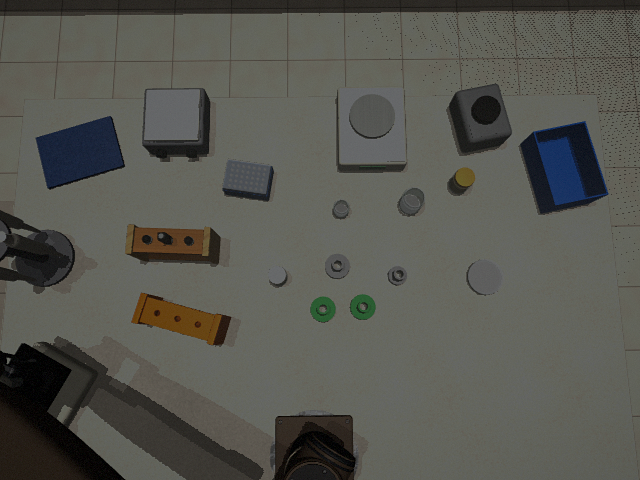

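The side view is partly blocked by the arm. In the top view the grey large lid is at (338,266), the small lid at (398,275), the wide jar at (412,201) and the probe at (165,238). The green lids and the orange rack are decoys. Next I'll convert these pixels to positions.

```bash
python3 - <<'E'
from h import *
c=cam('top')
for n,uv,z in [('lid plate',(338,266),.014),('lid tube top',(337,264),.046),('wide',(412,201),.04),('narrow',(341,209),.03),('smalllid',(398,275),.014),('probe top',(165,238),.18),('stir',(146,238),.14),('stir',(188,239),.14)]:
    print(n,np.round(atz(c,uv,z),4), np.hypot(*atz(c,uv,z)[:2]))
im=c['img'];
def crop(u,v,n,s=20):
    p=im[v-s:v+s,u-s:u+s];p=cv2.convertScaleAbs(p,alpha=1.5);return cv2.resize(p,(380,380),interpolation=cv2.INTER_CUBIC)
cv2.imwrite('pics/crops.png',np.hstack([crop(338,264,0),crop(412,200,0)])[:,:,::-1])
E
```

```text
lid plate [ 0.4689 -0.0663  0.014 ] 0.4735096524010725
lid tube top [ 0.4699 -0.0626  0.046 ] 0.47402234373813473
wide [ 0.6342 -0.2613  0.04  ] 0.6859051963059603
narrow [ 0.6171 -0.0761  0.03  ] 0.6217731806565308
smalllid [ 0.4437 -0.2215  0.014 ] 0.49586379092205535
probe top [0.5166 0.3365 0.18  ] 0.6164858997804179
stir [0.5246 0.3935 0.14  ] 0.6557465953939134
stir [0.5211 0.2937 0.14  ] 0.5981669587978885
```

View pics/crops.png

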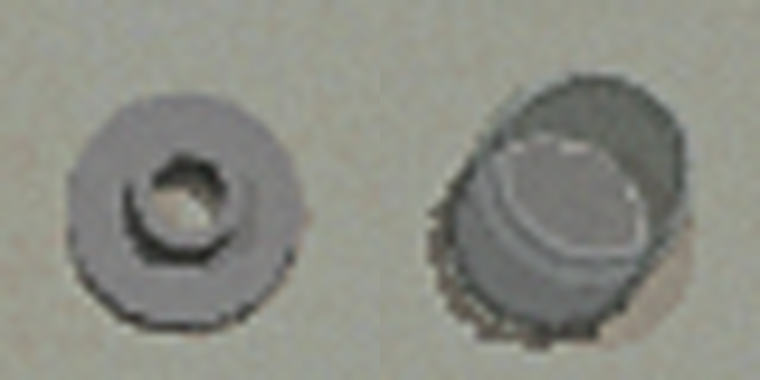

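```bash
python3 - <<'E'
from h import *
import pickle
c=cam('top');pickle.dump(c,open('top0.pkl','wb'))
from scipy.spatial.transform import Rotation as Ro
print(Ro.from_quat(readout.get_state()['tcp_rot']).as_matrix().round(4))
E
```

```text
[[ 0.3828  0.9238 -0.    ]
 [ 0.9238 -0.3828 -0.    ]
 [-0.     -0.     -1.    ]]
```

Emit:
apply_moves(steps=[{"tx": -556,"ty": 458,"tz": 0},{"tx": -556,"ty": 458,"tz": 0},{"tx": -556,"ty": 458,"tz": 0},{"tx": -556,"ty": 458,"tz": 0},{"tx": -556,"ty": 458,"tz": 0},{"tx": -556,"ty": 458,"tz": 0},{"tx": -556,"ty": 458,"tz": 0},{"tx": -556,"ty": 458,"tz": 0},{"tx": -556,"ty": 458,"tz": 0},{"tx": -556,"ty": 458,"tz": 0},{"tx": -556,"ty": 458,"tz": 0},{"tx": -556,"ty": 458,"tz": 0}])

```text
$.steps[0]: bad value
```

Emit:
apply_moves(steps=[{"tx": -38,"ty": 31,"tz": 0,"wx": 0,"wy": 0,"wz": -0.1},{"tx": -76,"ty": 62,"tz": 0,"wx": 0,"wy": 0,"wz": -0.2},{"tx": -114,"ty": 93,"tz": 0,"wx": 0,"wy": 0,"wz": -0.3}])

```text
time: 1.6
eef_pos: [0.3007, 0.4814, 0.4045]
tcp_rot: [0.737, 0.676, -0.0, 0.0]
contact_force: [0.4, 0.1, 0.1]
opening: 0.998
```

Emit:
apply_moves(steps=[{"tx": -44,"ty": 18,"tz": 0,"wx": 0,"wy": 0,"wz": -0.093},{"tx": -88,"ty": 36,"tz": 0,"wx": 0,"wy": 0,"wz": -0.093},{"tx": -132,"ty": 54,"tz": 0,"wx": 0,"wy": 0,"wz": -0.093},{"tx": -176,"ty": 72,"tz": 0,"wx": 0,"wy": 0,"wz": -0.093},{"tx": -220,"ty": 90,"tz": 0,"wx": 0,"wy": 0,"wz": -0.093},{"tx": -264,"ty": 108,"tz": 0,"wx": 0,"wy": 0,"wz": -0.093},{"tx": -308,"ty": 126,"tz": 0,"wx": 0,"wy": 0,"wz": -0.093},{"tx": -352,"ty": 144,"tz": 0,"wx": 0,"wy": 0,"wz": -0.093},{"tx": -396,"ty": 162,"tz": 0,"wx": 0,"wy": 0,"wz": -0.093},{"tx": -440,"ty": 180,"tz": 0,"wx": 0,"wy": 0,"wz": -0.093},{"tx": -484,"ty": 198,"tz": 0,"wx": 0,"wy": 0,"wz": -0.093},{"tx": -530,"ty": 218,"tz": 0,"wx": 0,"wy": 0,"wz": -0.093}])

```text
time: 2.8
eef_pos: [0.4685, -0.067, 0.4052]
tcp_rot: [0.707, 0.707, 0.0, 0.001]
contact_force: [1.4, 1.1, 0.4]
opening: 1.003
```

```bash
python3 - <<'E'
from h import *
import pickle
c=cam('side');pickle.dump(c,open('side1.pkl','wb'));save(c,'side1')
s=readout.get_state();print(s['eef_pos'],s['tcp_rot'],s['time'])
E
```

```text
[ 0.47021933 -0.07246398  0.40557864] [ 0.70876997  0.70543124 -0.00102146  0.00329527] 2.85
```

View pics/side1.png

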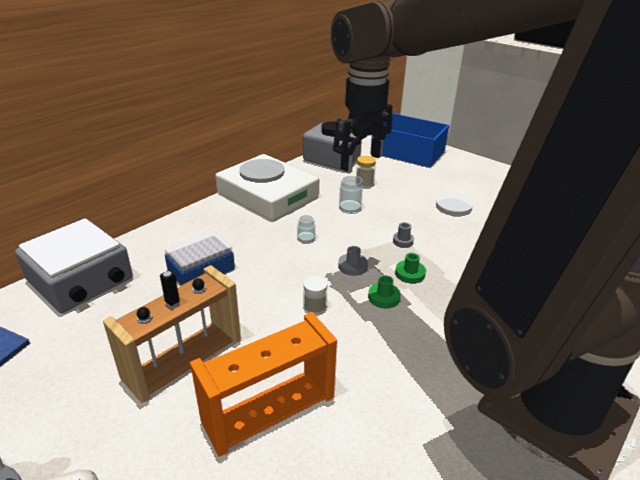

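The side view is now clear: wide jar (350,195), large lid (352,261), probe handle (170,288). Next I'll fit silhouette models in both views.

```bash
cat >> h.py <<'E'
from scipy.optimize import minimize
MOD={'lid':[(.0325,0,.014),(.015,.014,.046)],'jar':[(.030,0,.068),(.027,.068,.080)]}
S=4
def sil(c,parts,xy,z0=0,win=None,rot=0):
    # supersampled mask in window
    u0,v0,w,h=win;m=np.zeros((h*S,w*S),np.uint8)
    for p in parts:
        if len(p)==3: a=np.linspace(0,2*np.pi,40,endpoint=False);cc=np.c_[np.cos(a),np.sin(a)]*p[0];zz=p[1:]
        else:
            cr,sr=np.cos(rot),np.sin(rot);cc=np.array([[-1,-1],[1,-1],[1,1],[-1,1]])*p[0]@np.array([[cr,sr],[-sr,cr]]);zz=p[1:3]
        P=np.array([proj(c,[xy[0]+q[0],xy[1]+q[1],z0+z]) for z in zz for q in cc])
        P=((P-[u0,v0]+.5)*S*16).astype(np.float32)
        hull=cv2.convexHull(P).astype(np.int32)
        cv2.fillConvexPoly(m,hull,255,shift=4)
    return cv2.resize(m,(w,h),interpolation=cv2.INTER_AREA)/255.
def fit(cs,regs,parts,x0,z0=0,rot=0):
    wins=[]
    for r in regs:
        ys,xs=np.where(r);wins.append((xs.min()-8,ys.min()-8,np.ptp(xs)+17,np.ptp(ys)+17))
    def cost(x):
        e=0
        for c,r,w in zip(cs,regs,wins):
            e+=np.sum((sil(c,parts,x,z0,w,rot)-r[w[1]:w[1]+w[3],w[0]:w[0]+w[2]])**2)
        return e
    b=minimize(cost,x0,method='Nelder-Mead',options=dict(initial_simplex=np.array(x0)+[[0,0],[.006,0],[0,.006]],xatol=1e-5,fatol=.01))
    return b.x,b.fun,sum(r.sum() for r in regs)
def pick(n,label,uv):
    L=spotter.trace(n,label);L=[r for r in L if np.hypot(*(np.array(r['uv'])-uv))<12]
    return L[0]['region'] if L else None
E
python3 - <<'E'
from h import *
import pickle
ct=pickle.load(open('top0.pkl','rb'));cs=cam('side')
save(cs,'side1b')
rs={}
for k,l,uv in (('lid','large_lid',(352,262)),('jar','wide_jar',(350,195)),('probe','probe',(170,288)),('rack','rack',(175,330))):
    rs[k]=pick('side',l,uv); print(k,None if rs[k] is None else rs[k].sum())
pickle.dump((cs,rs),open('side1.pkl','wb'))
for k,x0 in (('lid',(.468,-.065)),('jar',(.634,-.261))):
    if rs[k] is not None: print(k,'side',fit([cs],[rs[k]],MOD[k],x0))
c2=cam('top');save(c2,'top1')
rt={}
for k,l,uv in (('lid','large_lid',(338,266)),('jar','wide_jar',(412,201)),('probe','probe',(165,238)),('rack','rack',(175,246))):
    rt[k]=pick('top',l,uv); print(k,None if rt[k] is None else rt[k].sum())
pickle.dump((c2,rt),open('top1.pkl','wb'))
for k,x0 in (('lid',(.468,-.065)),('jar',(.634,-.261))):
    if rt[k] is not None: print(k,'top',fit([c2],[rt[k]],MOD[k],x0))
E
```

```text
lid 640
jar 805
probe 653
rack 7913
lid side (array([ 0.47177579, -0.06535025]), np.float64(26.456332179930797), np.int64(640))
jar side (array([ 0.63915461, -0.26228988]), np.float64(21.45822376009227), np.int64(805))
lid 60
jar 533
probe 153
rack 2783
lid top (array([ 0.3975  , -0.057125]), np.float64(60.0), np.int64(60))
jar top (array([ 0.63563588, -0.25970361]), np.float64(46.77774702037678), np.int64(533))
```

View pics/top1.png

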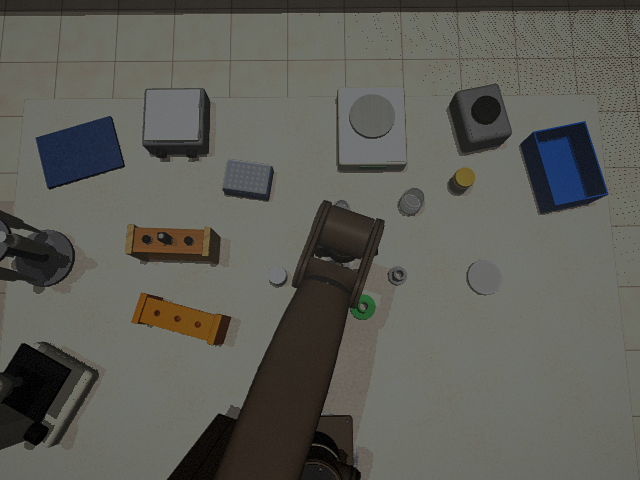

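```bash
python3 - <<'E'
from h import *
import pickle
ct=pickle.load(open('top0.pkl','rb'));cs,rs=pickle.load(open('side1.pkl','rb'))
# lid in top0 by thresholding
im=ct['img'].astype(int);w=im[250:282,322:354];
hsv=cv2.cvtColor(ct['img'],cv2.COLOR_RGB2HSV)
m=np.zeros((480,640),bool)
g=ct['img'].sum(2);sub=g[245:290,315:360];print(np.percentile(sub,[5,20,50,80,95]))
def ov(c,parts,xy,uv,s=20):
    u,v=uv;p=cv2.resize(cv2.convertScaleAbs(c['img'][v-s:v+s,u-s:u+s],alpha=1.4),(400,400),interpolation=cv2.INTER_CUBIC);k=200/s
    a=np.linspace(0,2*np.pi,60)
    for q in parts:
        for z in q[1:]:
            P=np.array([proj(c,[xy[0]+q[0]*np.cos(t),xy[1]+q[0]*np.sin(t),z]) for t in a]);P=((P-[u-s,v-s]+.5)*k).astype(int)
            cv2.polylines(p,[P],True,(255,0,0),1)
    return p
a=ov(ct,MOD['lid'],(.4695,-.0655),(338,264));b=ov(ct,MOD['jar'],(.6356,-.2597),(412,200))
c=ov(cs,MOD['lid'],(.4718,-.0653),(352,262),26);d=ov(cs,MOD['jar'],(.6392,-.2623),(350,195),26)
o=np.vstack([np.hstack([a,b]),np.hstack([c,d])]);cv2.imwrite('pics/ov.png',cv2.resize(o,(600,600))[:,:,::-1])
E
```

```text
[218.2 257.8 301.  306.  310. ]
```

View pics/ov.png

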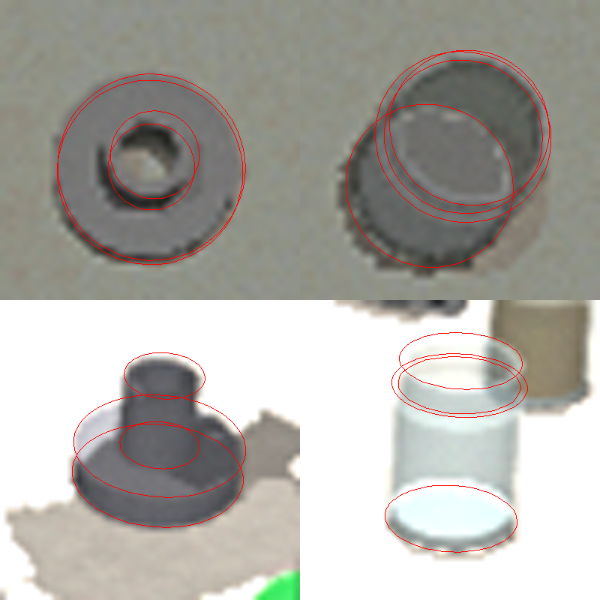

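Emit:
apply_moves(steps=[{"tx": -1,"ty": 2,"tz": 45},{"tx": -1,"ty": 2,"tz": 90},{"tx": -1,"ty": 2,"tz": 130},{"tx": -1,"ty": 2,"tz": 165},{"tx": -1,"ty": 2,"tz": 180},{"tx": -1,"ty": 2,"tz": 180},{"tx": -1,"ty": 2,"tz": 180}])

```text
$.steps[0]: bad value
```

```bash
python3 - <<'E'
from h import *
c=cam('side');save(c,'side2')
p=c['img'][180:330,260:460];cv2.imwrite('pics/side2c.png',cv2.resize(p,(800,600))[:,:,::-1])
s=readout.get_state();print(s['eef_pos'],s['tcp_rot'],s['time'],s['contact_force'])
E
```

```text
[ 0.46839413 -0.06414268  0.40481153] [7.06430101e-01 7.07782804e-01 7.43034638e-05 9.78528896e-05] 3.4 [0.29432027 0.73237896 0.79414701]
```

View pics/side2c.png

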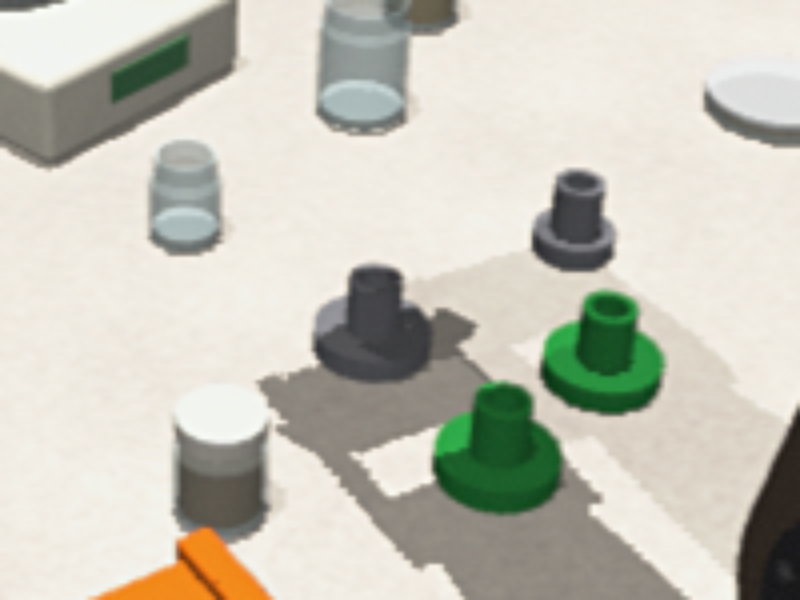

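Emit:
apply_moves(steps=[{"tx": -1,"ty": 2,"tz": 45,"wx": 0,"wy": 0,"wz": 0},{"tx": -1,"ty": 2,"tz": 90,"wx": 0,"wy": 0,"wz": 0},{"tx": -1,"ty": 2,"tz": 130,"wx": 0,"wy": 0,"wz": 0},{"tx": -1,"ty": 2,"tz": 165,"wx": 0,"wy": 0,"wz": 0},{"tx": -1,"ty": 2,"tz": 185,"wx": 0,"wy": 0,"wz": 0},{"tx": -1,"ty": 2,"tz": 200,"wx": 0,"wy": 0,"wz": 0},{"tx": -1,"ty": 2,"tz": 200,"wx": 0,"wy": 0,"wz": 0},{"tx": -1,"ty": 2,"tz": 200,"wx": 0,"wy": 0,"wz": 0}])

```text
time: 4.2
eef_pos: [0.4707, -0.0659, 0.205]
tcp_rot: [0.707, 0.707, -0.0, 0.0]
contact_force: [0.4, -0.8, 0.7]
opening: 0.998
```

```bash
python3 - <<'E'
from h import *
c=cam('side');save(c,'side3')
p=c['img'][180:330,260:460];cv2.imwrite('pics/side3c.png',cv2.resize(p,(800,600))[:,:,::-1])
s=readout.get_state();print(s['eef_pos'],s['tcp_rot'],s['time'],s['contact_force'])
E
```

```text
[ 0.47104454 -0.06600693  0.20569513] [7.06846362e-01 7.07366604e-01 3.50773401e-04 7.65434545e-04] 4.25 [ 0.15218489 -0.68318535  0.34988024]
```

View pics/side3c.png

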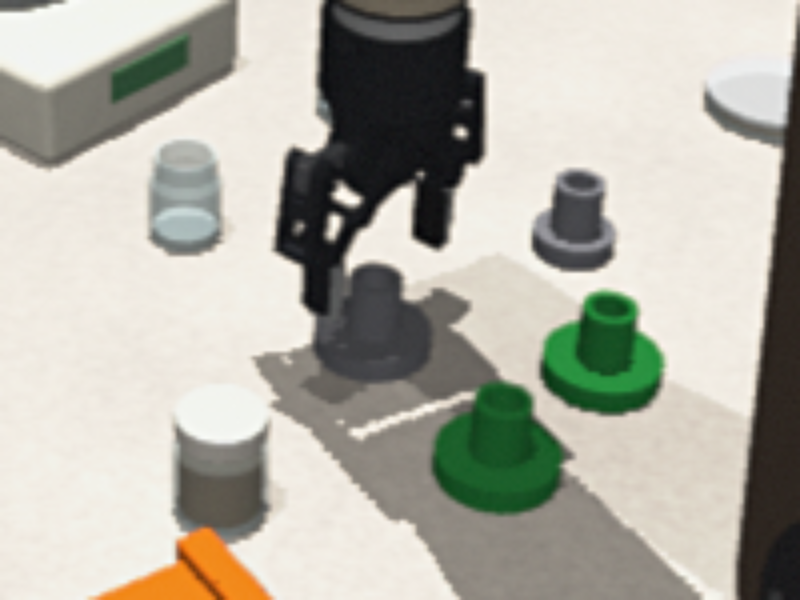

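The fingers straddle the grey tube. I'll lower 15 mm and close.

Emit:
apply_moves(steps=[{"tx": 0,"ty": 0,"tz": 10,"wx": 0,"wy": 0,"wz": 0},{"tx": 0,"ty": 0,"tz": 15,"wx": 0,"wy": 0,"wz": 0},{"tx": 0,"ty": 0,"tz": 15,"wx": 0,"wy": 0,"wz": 0}])

```text
time: 4.55
eef_pos: [0.4701, -0.066, 0.1891]
tcp_rot: [0.707, 0.707, -0.0, -0.001]
contact_force: [-0.4, 0.9, 0.1]
opening: 1.002
```

Emit:
apply_moves(steps=[{"tx": 0,"ty": 0,"tz": 0,"wx": 0,"wy": 0,"wz": 0},{"tx": 0,"ty": 0,"tz": 0,"wx": 0,"wy": 0,"wz": 0},{"tx": 0,"ty": 0,"tz": 0,"wx": 0,"wy": 0,"wz": 0},{"tx": 0,"ty": 0,"tz": 0,"wx": 0,"wy": 0,"wz": 0},{"tx": 0,"ty": 0,"tz": 0,"wx": 0,"wy": 0,"wz": 0},{"tx": 0,"ty": 0,"tz": 0,"wx": 0,"wy": 0,"wz": 0},{"tx": 0,"ty": 0,"tz": 0,"wx": 0,"wy": 0,"wz": 0},{"tx": 0,"ty": 0,"tz": 0,"wx": 0,"wy": 0,"wz": 0}], hand=0, force=40)

```text
time: 5.35
eef_pos: [0.4708, -0.0662, 0.1902]
tcp_rot: [0.707, 0.707, 0.0, 0.0]
contact_force: [-1.8, 1.4, 5.4]
opening: 0.359
```

Emit:
apply_moves(steps=[{"tx": 0,"ty": 0,"tz": -25,"wx": 0,"wy": 0,"wz": 0},{"tx": 0,"ty": 0,"tz": -70,"wx": 0,"wy": 0,"wz": 0},{"tx": 0,"ty": 0,"tz": -115,"wx": 0,"wy": 0,"wz": 0},{"tx": -25,"ty": 21,"tz": -115,"wx": 0,"wy": 0,"wz": 0},{"tx": -55,"ty": 47,"tz": -115,"wx": 0,"wy": 0,"wz": 0},{"tx": -85,"ty": 73,"tz": -115,"wx": 0,"wy": 0,"wz": 0},{"tx": -115,"ty": 98,"tz": -115,"wx": 0,"wy": 0,"wz": 0},{"tx": -145,"ty": 124,"tz": -115,"wx": 0,"wy": 0,"wz": 0},{"tx": -175,"ty": 150,"tz": -115,"wx": 0,"wy": 0,"wz": 0},{"tx": -195,"ty": 167,"tz": -115,"wx": 0,"wy": 0,"wz": 0},{"tx": -195,"ty": 167,"tz": -115,"wx": 0,"wy": 0,"wz": 0},{"tx": -195,"ty": 167,"tz": -115,"wx": 0,"wy": 0,"wz": 0}])

```text
time: 6.55
eef_pos: [0.6372, -0.2611, 0.3031]
tcp_rot: [0.707, 0.707, -0.0, -0.001]
contact_force: [-0.2, 0.0, -1.6]
opening: 0.356
```

```bash
python3 - <<'E'
from h import *
import pickle
c=cam('side');save(c,'side4');t=cam('top');save(t,'top4');pickle.dump((c,t),open('p4.pkl','wb'))
p=c['img'][110:230,280:440];q=t['img'][140:260,340:500]
cv2.imwrite('pics/p4.png',np.hstack([cv2.resize(p,(400,300)),cv2.resize(cv2.convertScaleAbs(q,alpha=1.5),(400,300))])[:,:,::-1])
s=readout.get_state();print(s['eef_pos'],s['tcp_rot'],s['time'],s['contact_force'],s['opening'])
for r in spotter.trace('side','large_lid')+spotter.trace('side','wide_jar'): print(r['uv'],r['confidence'],r['region'].sum())
E
```

```text
[ 0.63691145 -0.26012491  0.30365107] [ 7.06865297e-01  7.07347182e-01 -2.23841071e-04 -1.16903888e-03] 6.65 [-0.54741556 -0.45079146 -1.24472442] 0.3575491704394773
[386.7, 297.9] 0.94 797
[410.9, 268.0] 0.72 733
[354.1, 161.7] 0.66 339
[352.6, 195.3] 0.72 792
```

View pics/p4.png

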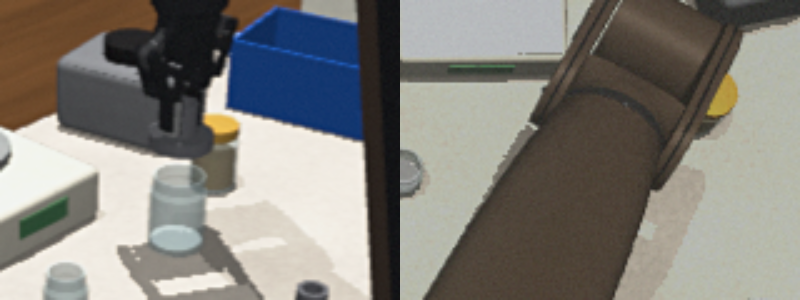

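```bash
cat >> h.py <<'E'
def ovl(c,items,uv,s=26,n=600,al=1.0):
    u,v=uv;p=cv2.resize(cv2.convertScaleAbs(c['img'][v-s:v+s,u-s:u+s],alpha=al),(n,n),interpolation=cv2.INTER_CUBIC);k=n/2/s
    a=np.linspace(0,2*np.pi,90)
    for x,y,z,r,col in items:
        P=np.array([proj(c,[x+r*np.cos(t),y+r*np.sin(t),z]) for t in a]);P=((P-[u-s,v-s]+.5)*k).astype(int)
        cv2.polylines(p,[P],True,col,1)
    return p
E
python3 - <<'E'
from h import *
c=cam('side');r=pick('side','large_lid',(354,160));j=pick('side','wide_jar',(350,195))
s=readout.get_state();z=s['eef_pos'][2]-.190;print(s['eef_pos'])
print(fit([c],[r],MOD['lid'][:1],(.637,-.26),z0=z),fit([c],[j],MOD['jar'],(.637,-.26)))
R=(255,0,0);B=(0,0,255)
o=ovl(c,[(.6370,-.2605,z,.0325,R),(.637,-.2605,z+.014,.0325,R),(.6392,-.2623,.08,.027,B),(.6392,-.2623,0,.03,B),(.6392,-.2623,.068,.027,B),(.6392,-.2623,.065,.03,B)],(353,180),36)
cv2.imwrite('pics/ov5.png',o[:,:,::-1])
E
```

```text
[ 0.63730994 -0.26033915  0.30496064]
(array([ 0.63721604, -0.26006988]), np.float64(120.63537101114957), np.int64(365)) (array([ 0.63786036, -0.26214921]), np.float64(37.42682045367167), np.int64(784))
```

View pics/ov5.png

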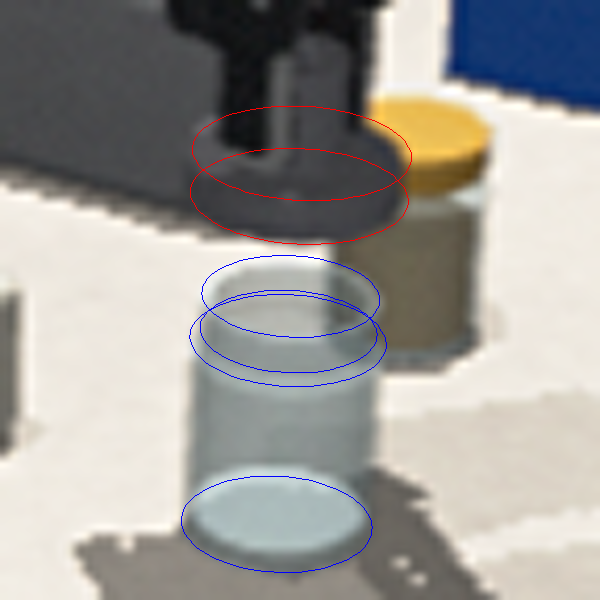

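```bash
python3 - <<'E'
from h import *
import pickle
c,_=pickle.load(open('p4.pkl','rb'))
u0,v0,w,h=328,130,50,90
p=c['img'][v0:v0+h,u0:u0+w]
p=cv2.resize(cv2.convertScaleAbs(p,alpha=1.0),None,fx=8,fy=6.6,interpolation=cv2.INTER_NEAREST)
cs,_=pickle.load(open('side1.pkl','rb'));q=cs['img'][v0:v0+h,u0:u0+w];q=cv2.resize(q,None,fx=8,fy=6.6,interpolation=cv2.INTER_NEAREST)
for im in(p,q):
  for i in range(0,w,10): cv2.putText(im,str(u0+i),(i*8,8),0,.3,(255,0,0)); im[:,i*8]=im[:,i*8]//2+[100,0,0]
  for i in range(0,h,10): cv2.putText(im,str(v0+i),(0,int(i*6.6)+8),0,.3,(255,0,0)); im[int(i*6.6)]=im[int(i*6.6)]//2+[100,0,0]
cv2.imwrite('pics/z5.png',np.hstack([p,q])[:,:,::-1])
g=cs['img'].astype(int).sum(2)
for r in (192,197,202): print(r,g[r,332:372])
for k in (345,350,355): print(k,g[170:220,k])
E
```

```text
192 [685 684 691 697 703 711 705 612 433 386 411 417 430 433 438 448 451 454
 458 460 460 454 455 453 438 437 426 403 389 429 610 716 705 702 698 696
 695 696 698 696]
197 [698 694 696 699 704 713 693 560 419 397 419 429 437 443 446 451 451 450
 456 459 454 449 448 442 439 434 423 407 404 480 639 716 710 708 706 707
 705 701 701 699]
202 [694 696 696 694 703 708 678 504 451 561 635 635 601 559 560 556 555 555
 554 580 596 567 603 628 616 591 515 377 380 499 658 714 708 704 703 704
 704 706 707 707]
345 [268 346 565 709 710 713 657 528 513 521 513 502 535 515 440 427 433 436
 498 505 487 441 433 438 441 441 441 443 441 439 562 639 559 543 541 542
 545 549 544 449 342 362 405 705 715 703 700 702 708 709]
350 [240 285 660 712 711 681 562 534 541 541 508 532 538 545 559 468 447 448
 454 521 533 507 458 453 457 452 454 456 451 442 607 626 554 541 542 547
 544 547 548 552 415 336 327 417 718 719 704 703 698 700]
355 [708 693 696 686 682 689 541 504 505 485 445 432 471 481 507 458 450 442
 455 507 509 481 453 446 450 441 441 442 443 429 436 595 628 556 537 539
 536 545 548 483 343 338 511 452 706 713 707 704 708 713]
```

View pics/z5.png

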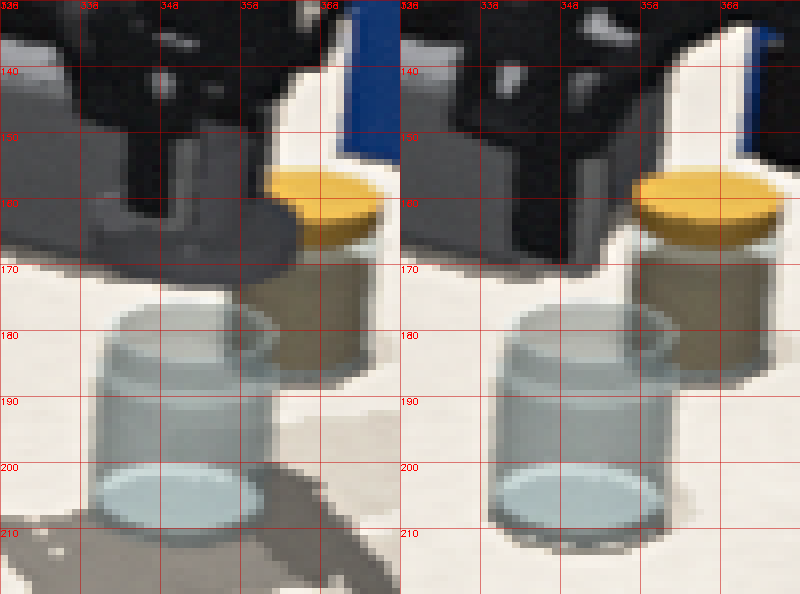

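```bash
cat >> h.py <<'E'
def circ(c,x,y,z,r,n=720):
    a=np.linspace(0,2*np.pi,n,endpoint=False)
    P=np.c_[x+r*np.cos(a),y+r*np.sin(a),np.full(n,z)]@c['R'].T+c['t']
    return np.c_[c['cx']+c['f']*P[:,0]/P[:,2],c['cy']+c['f']*P[:,1]/P[:,2]]
def rowx(P,v):  # crossing cols of closed poly at row v
    Q=np.roll(P,-1,0);k=(P[:,1]-v)*(Q[:,1]-v)<0
    return np.sort(P[k,0]+(v-P[k,1])/(Q[k,1]-P[k,1])*(Q[k,0]-P[k,0]))
def colx(P,u): return rowx(P[:,::-1],u)
E
python3 - <<'E'
from h import *
import pickle
from scipy.optimize import least_squares
c,_=pickle.load(open('p4.pkl','rb'))
def pred(x,y):
    H=cv2.convexHull(np.vstack([circ(c,x,y,0,.03),circ(c,x,y,.068,.03)]).astype(np.float32))[:,0].astype(float)
    o=[]
    for v in(192.5,197.5,202.5): e=rowx(H,v);o+=[e[0],e[-1]]
    e=colx(circ(c,x,y,.006,.027),350.5);o+=[e[0],e[-1]]
    e=colx(circ(c,x,y,.08,.027),350.5);o+=[e[0]]
    e=colx(circ(c,x,y,0,.03),350.5);o+=[e[-1]]
    return np.array(o)
M=np.array([339.7,362.3,339.5,362.1,339.2,361.9,200,210,175.9,212.8])
for off in(0,.5):
  for W in ([1]*10,[1]*8+[0,0]):
    s=least_squares(lambda q:np.array(W)*(pred(q[0],q[1])+off-M),(.638,-.262));print(off,s.x,np.round(s.fun,2))
# lid
for (x,y) in((.637,-.2605),):
  z=.1145;P=circ(c,x,y,z,.0325);P2=circ(c,x,y,z+.014,.0325)
  print('lid',P[:,0].min(),P[:,0].max(),P[:,1].max(),colx(P,353.5),rowx(P2,160.5), P2[:,0].max(),P2[:,1].min())
g=c['img'].astype(int).sum(2)
for k in(350,353,356):print(k,g[166:178,k])
for k in(162,164,166,168):print(k,g[k,358:372],g[k,332:345])
E
```

```text
0 [ 0.63622603 -0.26181986] [-0.02  0.81 -0.06  0.62 -0.    0.43 -0.32  0.05 -1.3  -0.14]
0 [ 0.63651011 -0.2607575 ] [-0.37  0.48 -0.4   0.29 -0.34  0.11 -0.2   0.18 -0.   -0.  ]
0.5 [ 0.63799951 -0.26199918] [-0.02  0.79 -0.06  0.6   0.01  0.42 -0.05  0.3  -1.05  0.1 ]
0.5 [ 0.63907587 -0.2620256 ] [-0.34  0.45 -0.37  0.27 -0.31  0.08 -0.17  0.15 -0.   -0.  ]
lid 339.3449232558292 365.4761679937632 172.99249282143035 [161.5672297  172.99222687] [339.82058507 364.94883743] 365.87904378404903 156.41285535565743
350 [181 209 211 213 215 202 206 437 726 692 562 537]
353 [178 188 204 215 216 210 198 367 722 727 580 540]
356 [188 182 197 212 212 206 197 262 474 511 456 389]
162 [166 174 188 193 181 171 209 387 526 520 524 527 527 507] [221 222 215 224 221 223 224 234 255 252 257 262 239]
164 [182 189 190 187 190 186 180 205 252 266 270 251 233 226] [219 220 224 226 225 221 224 204 200 253 258 250 238]
166 [188 184 183 188 191 179 175 209 247 246 243 237 231 252] [192 200 213 225 229 226 221 195 159 174 176 177 189]
168 [206 201 202 192 191 172 191 289 385 385 373 360 366 391] [295 274 247 210 188 180 184 173 169 176 180 183 195]
```

```bash
python3 - <<'E'
from h import *
import pickle
c=pickle.load(open('top0.pkl','rb'));g=c['img'].astype(int).sum(2)
for (u,v,s) in((338,266,17),(411,201,18)):
    print('cols',u-s,u+s)
    for r in range(v-s,v+s): print(r,' '.join('%3d'%k for k in g[r,u-s:u+s]))
E
```

```text
cols 321 355
249 293 307 309 309 304 306 308 309 303 303 301 307 301 292 299 306 307 310 301 306 304 298 299 309 306 311 303 309 306 307 302 310 305 302
250 301 307 304 304 298 305 302 310 300 299 307 304 305 312 307 305 303 307 303 303 304 298 308 306 305 305 302 305 305 304 302 298 302 306
251 312 304 286 304 298 307 307 302 313 305 305 297 305 306 304 300 298 310 300 297 307 307 299 304 305 311 297 306 304 293 312 301 304 305
252 305 294 300 297 299 302 298 301 306 310 306 300 302 308 308 306 306 304 300 297 302 297 302 298 306 308 306 305 301 304 303 303 304 309
253 296 306 302 300 300 302 306 307 306 303 310 307 302 304 304 292 291 286 307 306 308 305 304 303 301 310 303 303 304 303 301 310 302 304
254 307 292 304 305 305 304 305 308 307 304 308 279 279 251 244 244 252 243 251 253 271 287 305 308 297 304 302 302 308 301 300 298 294 299
255 308 304 305 308 300 310 311 306 306 276 251 254 244 252 253 250 257 252 248 245 249 244 273 311 314 308 305 309 304 303 293 299 307 301
256 300 300 309 305 302 301 312 311 283 246 243 249 259 258 245 256 247 254 248 249 250 241 246 259 287 309
[... 8313 characters left out ...]
 198 172 186 247 196 184 147 117 177 141 142 152 133 266 290 277 268 279 273 303 303 299 293 303 299 295 308
215 306 300 302 310 302 307 305 301 317 205 182 190 188 196 180 148 138 141 152 153 159 155 266 280 279 269 273 301 303 299 303 305 310 300 301 303
216 294 304 301 303 305 309 305 303 310 309 318 314 311 316 210 189 186 306 315 299 285 282 283 272 301 309 303 302 304 297 301 300 305 309 306 302
217 300 307 303 304 300 300 309 301 301 304 302 305 304 295 314 312 310 306 302 309 310 307 308 306 300 306 310 294 299 304 302 306 301 299 311 293
218 295 301 306 300 301 300 304 306 304 300 304 308 309 304 310 306 304 299 295 297 304 300 307 303 302 307 303 292 301 301 306 302 307 305 306 302
```

```bash
python3 - <<'E'
from h import *
import pickle
from scipy.optimize import least_squares
c=pickle.load(open('top0.pkl','rb'))
ext=lambda P:np.array([P[:,0].min(),P[:,0].max(),P[:,1].min(),P[:,1].max()])
def lid(q): return ext(np.vstack([circ(c,q[0],q[1],0,.0325),circ(c,q[0],q[1],.014,.0325)]))
def jar(q):
    a=ext(circ(c,q[0],q[1],.08,.027)); b=ext(np.vstack([circ(c,q[0],q[1],0,.03),circ(c,q[0],q[1],.068,.03)]));return np.array([a[1],a[2],b[0],b[3]])
for off in(0,.5):
    s=least_squares(lambda q:lid(q)+off-[325,350.5,253.9,279.1],(.469,-.065));print('lid',s.x,s.fun)
    s2=least_squares(lambda q:(jar(q)+off-[424.25,187.8,398.3,215.3])*[1,1,.3,.3],(.634,-.26));print('jar',s2.x,s2.fun,s2.x-s.x)
E
```

```text
lid [ 0.46841774 -0.06567492] [ 0.22350099 -0.22131537 -0.09185877  0.09311474]
jar [ 0.63172349 -0.25845907] [ 0.09236316 -0.10953719 -0.32608595  0.3771261 ] [ 0.16330576 -0.19278416]
lid [ 0.4697476 -0.0643903] [ 0.22809556 -0.22586607 -0.09013891  0.09144534]
jar [ 0.63305555 -0.25724593] [ 0.08980349 -0.11110487 -0.31704233  0.38264863] [ 0.16330795 -0.19285563]
```

Emit:
apply_moves(steps=[{"tx": 0,"ty": -1,"tz": 15,"wx": 0,"wy": 0,"wz": 0},{"tx": 0,"ty": -1,"tz": 30,"wx": 0,"wy": 0,"wz": 0},{"tx": 0,"ty": -1,"tz": 30,"wx": 0,"wy": 0,"wz": 0},{"tx": 0,"ty": -1,"tz": 30,"wx": 0,"wy": 0,"wz": 0}])

```text
time: 7.3
eef_pos: [0.6362, -0.2609, 0.2729]
tcp_rot: [0.707, 0.707, -0.0, -0.001]
contact_force: [-1.4, -0.3, -0.5]
opening: 0.36
```

```bash
python3 - <<'E'
from h import *
import pickle
c=cam('side');save(c,'side6');pickle.dump(c,open('p6.pkl','wb'))
s=readout.get_state();print(s['eef_pos'],s['tcp_rot'],s['time'],s['contact_force'],s['opening'])
u0,v0,w,h=330,150,50,66
p=c['img'][v0:v0+h,u0:u0+w]
p=cv2.resize(p,None,fx=9,fy=9,interpolation=cv2.INTER_NEAREST)
for i in range(0,w,10): cv2.putText(p,str(u0+i),(i*9,8),0,.3,(255,0,0)); p[:,i*9]=p[:,i*9]//2+[100,0,0]
for i in range(0,h,10): cv2.putText(p,str(v0+i),(0,i*9+8),0,.3,(255,0,0)); p[i*9]=p[i*9]//2+[100,0,0]
cv2.imwrite('pics/z6.png',p[:,:,::-1])
x,y,z=s['eef_pos'];z-=.19
for off in(0,.5):
  P=circ(c,x,y,z,.0325)+off;print('lid pred',P[:,0].min(),P[:,0].max(),P[:,1].max())
E
```

```text
[ 0.63648774 -0.26105225  0.27402962] [ 7.07058296e-01  7.07155041e-01 -1.45556557e-04 -5.41671302e-04] 7.35 [-0.28928309 -0.2108616  -0.5983355 ] 0.35799492058861765
lid pred 339.1339328077695 364.9117459878007 184.10815745290927
lid pred 339.6339328077695 365.4117459878007 184.60815745290927
```

View pics/z6.png

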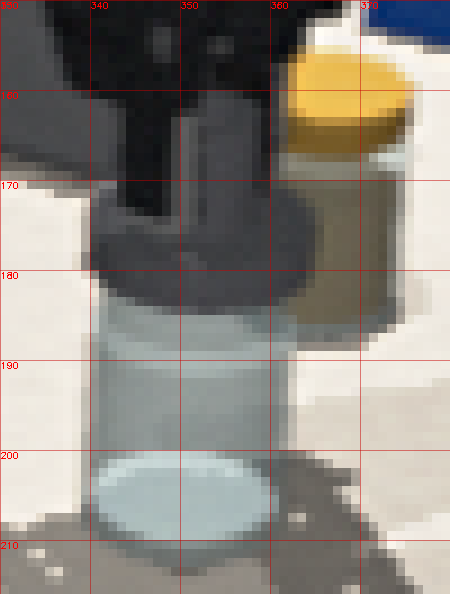

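Emit:
apply_moves(steps=[{"tx": 1.5,"ty": -1,"tz": 0,"wx": 0,"wy": 0,"wz": 0},{"tx": 1.5,"ty": -1,"tz": 3,"wx": 0,"wy": 0,"wz": 0},{"tx": 1.5,"ty": -1,"tz": 5,"wx": 0,"wy": 0,"wz": 0},{"tx": 1.5,"ty": -1,"tz": 7,"wx": 0,"wy": 0,"wz": 0},{"tx": 1.5,"ty": -1,"tz": 8,"wx": 0,"wy": 0,"wz": 0},{"tx": 1.5,"ty": -1,"tz": 8,"wx": 0,"wy": 0,"wz": 0}])

```text
time: 7.95
eef_pos: [0.6355, -0.2595, 0.2664]
tcp_rot: [0.707, 0.707, -0.0, -0.0]
contact_force: [-0.8, 0.9, -1.2]
opening: 0.358
```

```bash
python3 - <<'E'
from h import *
s=readout.get_state();print(s['eef_pos'],s['tcp_rot'],s['time'],s['contact_force'],s['wrist_torque'],s['opening'])
E
```

```text
[ 0.63547615 -0.25952724  0.26638915] [ 7.07050445e-01  7.07163061e-01 -7.73792308e-05 -2.58349568e-04] 7.95 [-0.76058617  0.8931813  -1.20958925] [-0.04499758 -0.05449177  0.0168016 ] 0.35765514340052545
```

Emit:
apply_moves(steps=[{"tx": 0,"ty": 0,"tz": 2,"wx": 0,"wy": 0,"wz": 0},{"tx": 0,"ty": 0,"tz": 4,"wx": 0,"wy": 0,"wz": 0},{"tx": 0,"ty": 0,"tz": 6,"wx": 0,"wy": 0,"wz": 0},{"tx": 0,"ty": 0,"tz": 6.5,"wx": 0,"wy": 0,"wz": 0},{"tx": 0,"ty": 0,"tz": 6.5,"wx": 0,"wy": 0,"wz": 0},{"tx": 0,"ty": 0,"tz": 6.5,"wx": 0,"wy": 0,"wz": 0}])

```text
time: 8.55
eef_pos: [0.6355, -0.2596, 0.2603]
tcp_rot: [0.707, 0.707, -0.0, -0.0]
contact_force: [-0.5, 0.4, 0.6]
opening: 0.356
```

```bash
python3 - <<'E'
from h import *
import pickle
c=cam('side');save(c,'side7');pickle.dump(c,open('p7.pkl','wb'))
s=readout.get_state();print(s['eef_pos'],s['tcp_rot'],s['time'],s['contact_force'],s['wrist_torque'],s['opening'])
cv2.imwrite('pics/z7.png',cv2.resize(c['img'][150:216,330:380],None,fx=9,fy=9)[:,:,::-1])
E
```

```text
[ 0.63555434 -0.25958673  0.26029967] [7.07051150e-01 7.07162407e-01 9.73301217e-06 3.45695691e-05] 8.6 [-0.21500802  0.75488509  0.67173636] [0.0561779  0.04609234 0.01108055] 0.3547444668574295
```

View pics/z7.png

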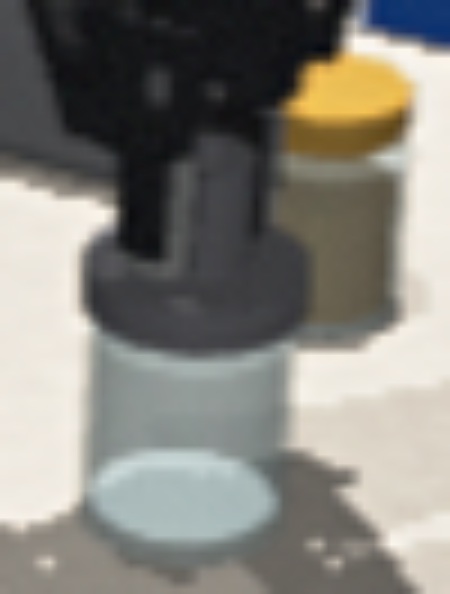

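The lid appears seated, with the TCP at 0.2603 and only light contact. Now I'll release it.

Emit:
apply_moves(steps=[{"tx": 0,"ty": 0,"tz": 0,"wx": 0,"wy": 0,"wz": 0},{"tx": 0,"ty": 0,"tz": 0,"wx": 0,"wy": 0,"wz": 0},{"tx": 0,"ty": 0,"tz": 0,"wx": 0,"wy": 0,"wz": 0},{"tx": 0,"ty": 0,"tz": 0,"wx": 0,"wy": 0,"wz": 0},{"tx": 0,"ty": 0,"tz": 0,"wx": 0,"wy": 0,"wz": 0}], hand=0.65)

```text
time: 9.1
eef_pos: [0.6356, -0.2595, 0.2603]
tcp_rot: [0.707, 0.707, 0.0, 0.0]
contact_force: [-0.1, -0.3, 0.2]
opening: 0.65
```

Emit:
apply_moves(steps=[{"tx": 0,"ty": 0,"tz": -20,"wx": 0,"wy": 0,"wz": 0},{"tx": 0,"ty": 0,"tz": -50,"wx": 0,"wy": 0,"wz": 0},{"tx": 0,"ty": 0,"tz": -90,"wx": 0,"wy": 0,"wz": 0},{"tx": 35,"ty": -6,"tz": -120,"wx": 0,"wy": 0,"wz": 0.1},{"tx": 80,"ty": -14,"tz": -140,"wx": 0,"wy": 0,"wz": 0.2},{"tx": 125,"ty": -23,"tz": -145,"wx": 0,"wy": 0,"wz": 0.3},{"tx": 170,"ty": -32,"tz": -145,"wx": 0,"wy": 0,"wz": 0.4},{"tx": 215,"ty": -40,"tz": -145,"wx": 0,"wy": 0,"wz": 0.5},{"tx": 260,"ty": -48,"tz": -145,"wx": 0,"wy": 0,"wz": 0.6},{"tx": 305,"ty": -57,"tz": -145,"wx": 0,"wy": 0,"wz": 0.7},{"tx": 350,"ty": -65,"tz": -145,"wx": 0,"wy": 0,"wz": 0.8}])

```text
time: 10.2
eef_pos: [0.5697, 0.0922, 0.4055]
tcp_rot: [0.927, 0.374, 0.0, 0.0]
contact_force: [1.6, 1.2, -0.3]
opening: 0.652
```

```bash
python3 - <<'E'
from h import *
import pickle
c=cam('side');t=cam('top');save(c,'side8');save(t,'top8');pickle.dump((c,t),open('p8.pkl','wb'))
s=readout.get_state();print(s['eef_pos'],s['tcp_rot'],s['time'],s['contact_force'],s['opening'])
cv2.imwrite('pics/z8.png',np.hstack([cv2.resize(c['img'][160:220,325:385],(400,400)),cv2.resize(cv2.convertScaleAbs(t['img'][175:225,387:437],alpha=1.5),(400,400))])[:,:,::-1])
r=pick('top','probe',(165,238));k=pick('side','probe',(172,290));pickle.dump((r,k),open('pr8.pkl','wb'))
print(r is None,k is None)
E
```

```text
[0.56911781 0.09490234 0.4054336 ] [ 9.25717681e-01  3.78214302e-01  2.39456323e-04 -8.11746368e-04] 10.3 [ 0.95257669 -0.72983124 -0.51718111] 0.6487031889722579
False False
```

View pics/z8.png

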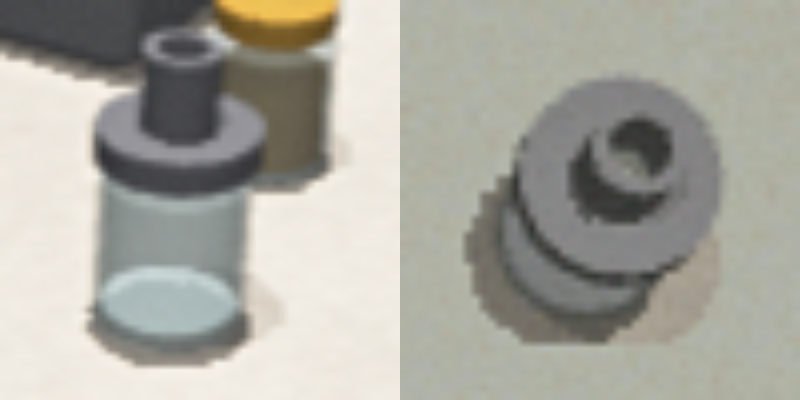

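View pics/side8.png

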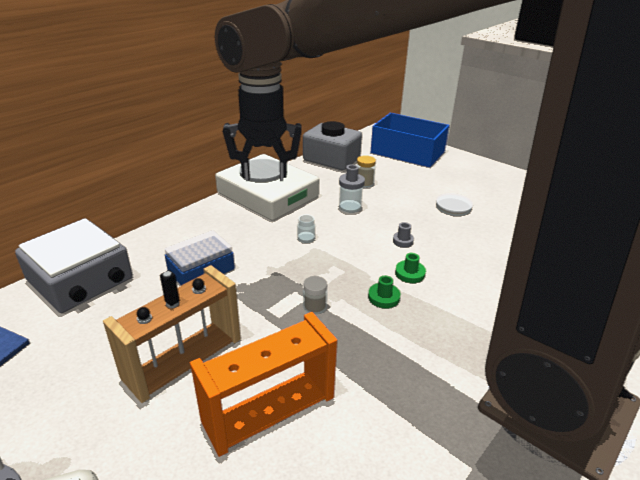

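The lid sits level on the jar in both views. Next I'll measure the probe handle and rack yaw, using the seated lid (robot-known position 0.6355, -0.2596) to check each camera's bias.

```bash
sed -i 's/\[u0,v0\]+.5)\*S/[u0,v0]+OFF)*S/; s/^S=4/S=4;OFF=0./' h.py; python3 - <<'E'
import h
from h import *
import pickle
c,t=pickle.load(open('p8.pkl','rb'));rt,rs=pickle.load(open('pr8.pkl','rb'))
L={}
for n,cc,uv in(('side',c,(352,180)),('top',t,(413,197))):
    L[n]=pick(n,'large_lid',uv)
    if n=='top' : tt=cc
# note: spotter looks at newest picture (same static scene)
for n,cc in(('side',c),('top',t)):
    if L[n] is None: print(n,'none');continue
    f=fit([cc],[L[n]],[(.0325,0,.014),(.015,.014,.046)],(.6355,-.2596),z0=.07);print('lid',n,f)
HP=[(.009,.130,.185,4),(.011,.125,.130)]
print(rt.sum(),rs.sum())
ys,xs=np.where(rs);print(xs.min(),xs.max(),ys.min(),ys.max())
RS=rs.copy();RS[307:]=False
for rot in(0,-.05,.05,-.1,.1):
    print(rot,fit([t],[rt],HP,(.517,.337),rot=rot),fit([c],[RS],HP,(.52,.337),rot=rot))
rk=pick('top','rack',(175,246));
m=cv2.minAreaRect(np.argwhere(rk)[:,::-1].astype(np.float32));print(m)
u0,v0=115,215
p=cv2.resize(cv2.convertScaleAbs(t['img'][v0:v0+55,u0:u0+115],alpha=1.6),None,fx=6.9,fy=6.9,interpolation=cv2.INTER_NEAREST)
q=cv2.resize(c['img'][260:340,100:215],None,fx=6.9,fy=6.9*.4)
cv2.imwrite('pics/z9.png',np.vstack([p[:,:790],q[:,:790]])[:,:,::-1])
E
```

```text
lid side (array([ 0.63552732, -0.26029432]), np.float64(28.804183006535947), np.int64(435))
lid top (array([ 0.63366723, -0.2593923 ]), np.float64(13.63592464436755), np.int64(554))
150 720
160 184 270 353
0 (array([0.52022552, 0.34433266]), np.float64(8.659008073817763), np.int64(150)) (array([0.52099555, 0.34560717]), np.float64(26.710249903883124), np.int64(548))
-0.05 (array([0.52065055, 0.34443407]), np.float64(8.322875816993463), np.int64(150)) (array([0.52108389, 0.34568852]), np.float64(22.144775086505188), np.int64(548))
0.05 (array([0.52072587, 0.34457181]), np.float64(9.962153018069973), np.int64(150)) (array([0.52043957, 0.34592793]), np.float64(31.542468281430217), np.int64(548))
-0.1 (array([0.52039534, 0.34441382]), np.float64(7.460161476355248), np.int64(150)) (array([0.52070358, 0.34584995]), np.float64(20.206658977316415), np.int64(548))
0.1 (array([0.52048831, 0.3445052 ]), np.float64(9.490165321030373), np.int64(150)) (array([0.52095761, 0.345477  ]), np.float64(37.095594002306804), np.int64(548))
((171.58853149414062, 243.77377319335938), (92.82672882080078, 35.44060134887695), 2.935673952102661)
```

View pics/z9.png

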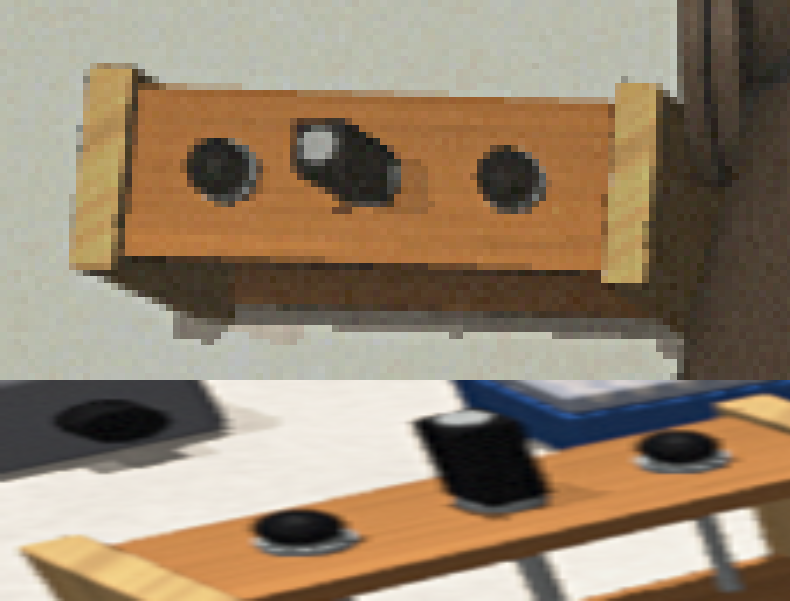

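Emit:
apply_moves(steps=[{"tx": 18,"ty": -27,"tz": 0,"wx": 0,"wy": 0,"wz": 0.1},{"tx": 36,"ty": -54,"tz": 0,"wx": 0,"wy": 0,"wz": 0.2},{"tx": 54,"ty": -81,"tz": 0,"wx": 0,"wy": 0,"wz": 0.3},{"tx": 72,"ty": -108,"tz": 0,"wx": 0,"wy": 0,"wz": 0.4},{"tx": 90,"ty": -135,"tz": 0,"wx": 0,"wy": 0,"wz": 0.5},{"tx": 108,"ty": -163,"tz": 0,"wx": 0,"wy": 0,"wz": 0.6},{"tx": 125,"ty": -190,"tz": 0,"wx": 0,"wy": 0,"wz": 0.7},{"tx": 142,"ty": -217,"tz": 0,"wx": 0,"wy": 0,"wz": 0.82},{"tx": 142,"ty": -217,"tz": 0,"wx": 0,"wy": 0,"wz": 0.82},{"tx": 142,"ty": -217,"tz": 0,"wx": 0,"wy": 0,"wz": 0.82},{"tx": 142,"ty": -217,"tz": 0,"wx": 0,"wy": 0,"wz": 0.82}], hand=1)

```text
time: 11.65
eef_pos: [0.5219, 0.3436, 0.405]
tcp_rot: [1.0, -0.025, -0.0, 0.0]
contact_force: [0.6, -0.1, 0.2]
opening: 1.001
```

```bash
python3 - <<'E'
from h import *
from scipy.spatial.transform import Rotation as Ro
c=cam('side');save(c,'side10')
s=readout.get_state();M=Ro.from_quat(s['tcp_rot']).as_matrix();print(s['eef_pos'],M.round(4),s['time'],s['contact_force'],s['opening'],s['qpos'])
cv2.imwrite('pics/z10.png',cv2.resize(c['img'][180:380,80:280],(600,600))[:,:,::-1])
E
```

```text
[0.52189684 0.34355304 0.40514359] [[ 9.987e-01 -5.040e-02 -1.000e-04]
 [-5.040e-02 -9.987e-01 -4.000e-04]
 [-1.000e-04  4.000e-04 -1.000e+00]] 11.7 [-0.03785563 -0.42615561 -0.04223572] 1.0018412963108096 [ 4.20018460e-01  1.77223422e-01  1.70552851e+00 -3.57015702e-04
  1.25907826e+00  4.70512223e-01]
```

View pics/z10.png

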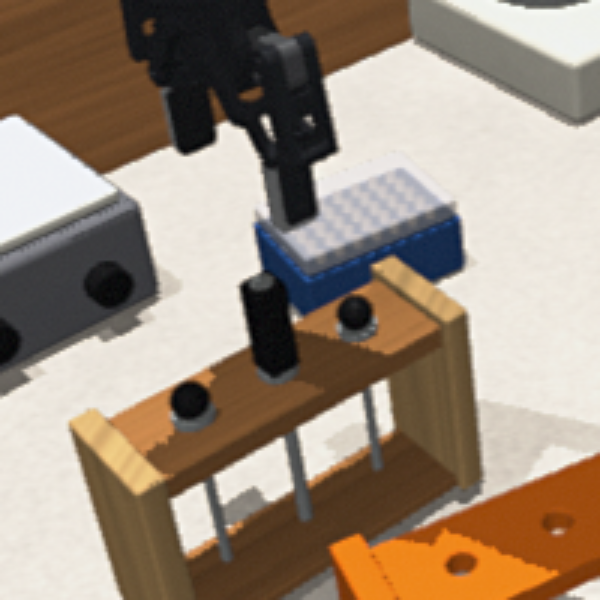

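Emit:
apply_moves(steps=[{"tx": -1,"ty": -1.7,"tz": 35,"wx": 0,"wy": 0,"wz": 0},{"tx": -1,"ty": -1.7,"tz": 65,"wx": 0,"wy": 0,"wz": 0},{"tx": -1,"ty": -1.7,"tz": 82,"wx": 0,"wy": 0,"wz": 0},{"tx": -1,"ty": -1.7,"tz": 90,"wx": 0,"wy": 0,"wz": 0},{"tx": -1,"ty": -1.7,"tz": 90,"wx": 0,"wy": 0,"wz": 0},{"tx": -1,"ty": -1.7,"tz": 90,"wx": 0,"wy": 0,"wz": 0}])

```text
time: 12.3
eef_pos: [0.5209, 0.3467, 0.3167]
tcp_rot: [1.0, -0.025, 0.001, -0.001]
contact_force: [0.1, 0.7, 0.3]
opening: 1.002
```

```bash
python3 - <<'E'
from h import *
c=cam('side');save(c,'side11')
s=readout.get_state();print(s['eef_pos'],s['time'],s['contact_force'],s['wrist_torque'])
cv2.imwrite('pics/z11.png',cv2.resize(c['img'][220:340,110:230],(600,600))[:,:,::-1])
E
```

```text
[0.52089104 0.3469013  0.31719081] 12.35 [ 0.07088625  0.17820504 -0.18265149] [ 0.02322398 -0.00780393 -0.00799188]
```

View pics/z11.png

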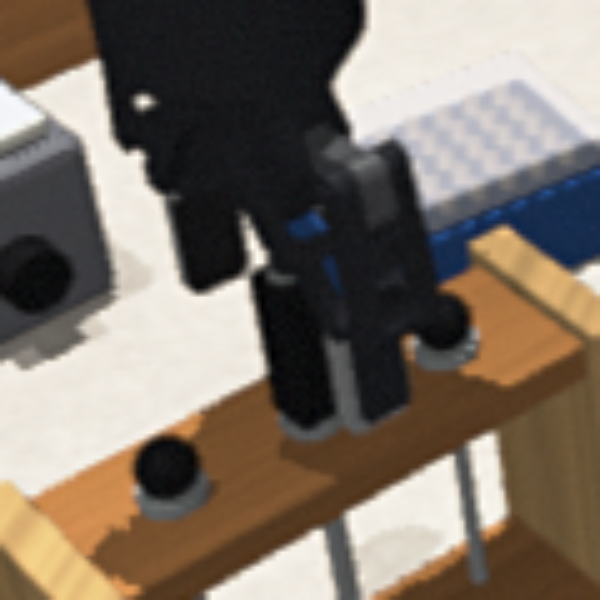

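Emit:
apply_moves(steps=[{"tx": 0,"ty": 0,"tz": 0,"wx": 0,"wy": 0,"wz": 0},{"tx": 0,"ty": 0,"tz": 0,"wx": 0,"wy": 0,"wz": 0},{"tx": 0,"ty": 0,"tz": 0,"wx": 0,"wy": 0,"wz": 0},{"tx": 0,"ty": 0,"tz": 0,"wx": 0,"wy": 0,"wz": 0},{"tx": 0,"ty": 0,"tz": 0,"wx": 0,"wy": 0,"wz": 0},{"tx": 0,"ty": 0,"tz": 0,"wx": 0,"wy": 0,"wz": 0},{"tx": 0,"ty": 0,"tz": 0,"wx": 0,"wy": 0,"wz": 0},{"tx": 0,"ty": 0,"tz": 0,"wx": 0,"wy": 0,"wz": 0},{"tx": 0,"ty": 0,"tz": 0,"wx": 0,"wy": 0,"wz": 0},{"tx": 0,"ty": 0,"tz": 0,"wx": 0,"wy": 0,"wz": 0}], hand=0, force=60)

```text
time: 13.35
eef_pos: [0.5202, 0.3468, 0.3154]
tcp_rot: [1.0, -0.024, 0.0, -0.0]
contact_force: [0.4, 0.1, 1.8]
opening: 0.2
```

```bash
python3 - <<'E'
from h import *
s=readout.get_state();print(s['eef_pos'],s['time'],s['contact_force'],s['wrist_torque'],s['opening'])
E
```

```text
[0.52024497 0.34682696 0.31544167] 13.35 [0.36969324 0.12073447 1.75011629] [0.05733048 0.08215455 0.01740637] 0.19972152545347832
```

Emit:
apply_moves(steps=[{"tx": 0,"ty": 0,"tz": -20,"wx": 0,"wy": 0,"wz": 0},{"tx": 0,"ty": 0,"tz": -50,"wx": 0,"wy": 0,"wz": 0},{"tx": 0,"ty": 0,"tz": -85,"wx": 0,"wy": 0,"wz": 0},{"tx": 0,"ty": 0,"tz": -120,"wx": 0,"wy": 0,"wz": 0},{"tx": 0,"ty": 0,"tz": -150,"wx": 0,"wy": 0,"wz": 0},{"tx": 0,"ty": 0,"tz": -165,"wx": 0,"wy": 0,"wz": 0},{"tx": 0,"ty": 0,"tz": -170,"wx": 0,"wy": 0,"wz": 0},{"tx": 0,"ty": 0,"tz": -170,"wx": 0,"wy": 0,"wz": 0},{"tx": 0,"ty": 0,"tz": -170,"wx": 0,"wy": 0,"wz": 0},{"tx": 0,"ty": 0,"tz": -170,"wx": 0,"wy": 0,"wz": 0}])

```text
time: 14.35
eef_pos: [0.5201, 0.3467, 0.4826]
tcp_rot: [1.0, -0.025, -0.002, 0.001]
contact_force: [-0.2, 0.0, -1.3]
opening: 0.206
```

```bash
python3 - <<'E'
from h import *
from scipy.spatial.transform import Rotation as Ro
c=cam('side');save(c,'side12')
s=readout.get_state();print(s['eef_pos'],Ro.from_quat(s['tcp_rot']).as_matrix().round(4),s['time'],s['contact_force'],s['wrist_torque'],s['opening'])
cv2.imwrite('pics/z12.png',cv2.resize(c['img'][100:300,80:280],(600,600))[:,:,::-1])
E
```

```text
[0.52018649 0.3467271  0.48303677] [[ 0.9988 -0.049  -0.0032]
 [-0.049  -0.9988 -0.0015]
 [-0.0031  0.0016 -1.    ]] 14.4 [-0.08869646 -1.24459948 -0.8151298 ] [ 0.05632702 -0.00866437  0.0098624 ] 0.1991351862241901
```

View pics/z12.png

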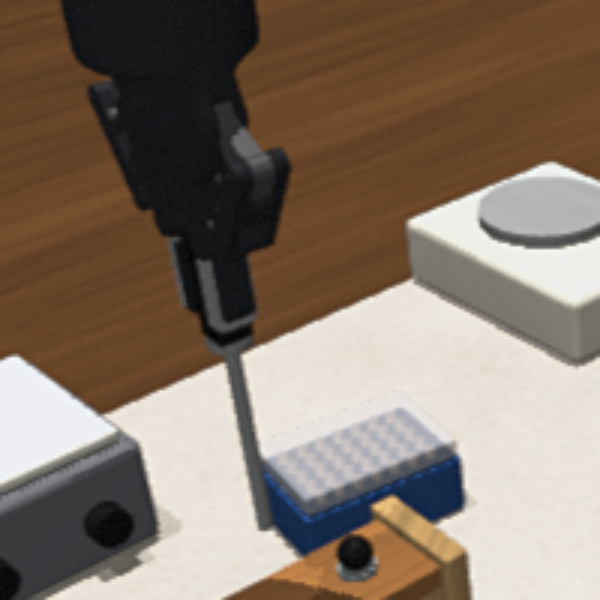

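```bash
cat >> h.py <<'E'
def shaft(c,x,y,ztip,tilt=(0,0)):
    z=np.array([ztip,ztip+.03,ztip+.06,ztip+.11]);return [np.round(proj(c,[x+tilt[0]*(q-ztip),y+tilt[1]*(q-ztip),q]),2) for q in z]
def shaftmeas(c,rows,u_lo,u_hi):
    g=c['img'].astype(int).sum(2)
    return {r:g[r,u_lo:u_hi] for r in rows}
E
python3 - <<'E'
from h import *
import pickle
c=cam('side');t=cam('top');pickle.dump((c,t),open('p12.pkl','wb'));save(t,'top12')
s=readout.get_state();print(s['eef_pos'])
x,y,_=s['eef_pos'];zt=s['eef_pos'][2]-.3005
print(shaft(c,.5206,.345,zt))
for r in(222,230,240,250,260,270,274,276,278): print(r,list(c['img'][r,150:180].astype(int).sum(1)))
p=cv2.resize(c['img'][205:285,140:190],None,fx=10,fy=7.5,interpolation=cv2.INTER_NEAREST);cv2.imwrite('pics/z13.png',p[:,:,::-1])
E
```

```text
[0.52022714 0.34674294 0.48389307]
[array([168.27, 274.7 ]), array([165.31, 258.96]), array([162.21, 242.52]), array([156.73, 213.38])]
222 [np.int64(449), np.int64(623), np.int64(691), np.int64(704), np.int64(650), np.int64(408), np.int64(241), np.int64(244), np.int64(240), np.int64(210), np.int64(315), np.int64(563), np.int64(701), np.int64(687), np.int64(680), np.int64(674), np.int64(675), np.int64(678), np.int64(684), np.int64(686), np.int64(681), np.int64(678), np.int64(677), np.int64(673), np.int64(674), np.int64(677), np.int64(676), np.int64(682), np.int64(688), np.int64(687)]
230 [np.int64(682), np.int64(684), np.int64(684), np.int64(683), np.int64(686), np.int64(698), np.int64(620), np.int64(333), np.int64(238), np.int64(248), np.int64(220), np.int64(218), np.int64(481), np.int64(707), np.int64(698), np.int64(687), np.int64(684), np.int64(679), np.int64(680), np.int64(682), np.int64(684), np.int64(681), np.int64(680), np.int64(686), np.int64(684), np.int64(681), np.int64(674), np.int64(676), np.int64(683), np.int64(689)]
240 [np.int64(673), np.int64(671), np.int64(674), np.i
[... 2430 characters left out ...]
680), np.int64(684), np.int64(625), np.int64(431), np.int64(352), np.int64(331), np.int64(396), np.int64(435), np.int64(385), np.int64(265), np.int64(148), np.int64(123), np.int64(119), np.int64(135), np.int64(136), np.int64(138), np.int64(129)]
278 [np.int64(686), np.int64(685), np.int64(685), np.int64(688), np.int64(687), np.int64(687), np.int64(686), np.int64(687), np.int64(677), np.int64(671), np.int64(675), np.int64(686), np.int64(689), np.int64(683), np.int64(678), np.int64(674), np.int64(680), np.int64(686), np.int64(693), np.int64(695), np.int64(699), np.int64(627), np.int64(422), np.int64(355), np.int64(215), np.int64(125), np.int64(121), np.int64(125), np.int64(129), np.int64(135)]
```

View pics/z13.png

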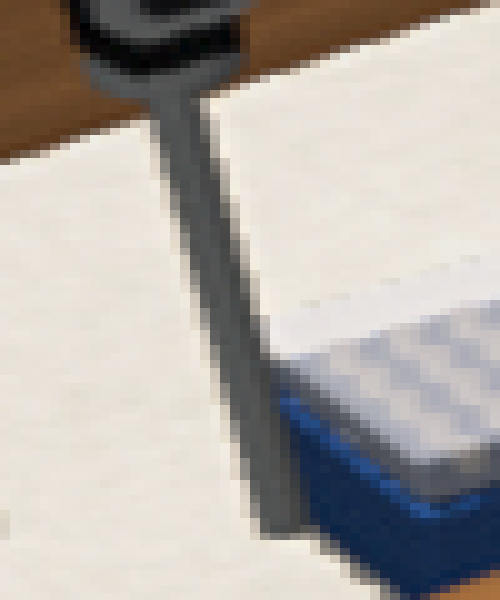

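Emit:
apply_moves(steps=[{"tx": 5,"ty": 20,"tz": 0,"wx": 0,"wy": 0,"wz": 0},{"tx": 14,"ty": 57,"tz": 0,"wx": 0,"wy": 0,"wz": 0},{"tx": 24,"ty": 97,"tz": 0,"wx": 0,"wy": 0,"wz": 0},{"tx": 34,"ty": 138,"tz": 0,"wx": 0,"wy": 0,"wz": 0},{"tx": 44,"ty": 180,"tz": 0,"wx": 0,"wy": 0,"wz": 0},{"tx": 54,"ty": 222,"tz": 0,"wx": 0,"wy": 0,"wz": 0},{"tx": 64,"ty": 264,"tz": 0,"wx": 0,"wy": 0,"wz": 0},{"tx": 74,"ty": 306,"tz": 0,"wx": 0,"wy": 0,"wz": 0},{"tx": 84,"ty": 348,"tz": 0,"wx": 0,"wy": 0,"wz": 0},{"tx": 94,"ty": 390,"tz": 0,"wx": 0,"wy": 0,"wz": 0},{"tx": 104,"ty": 430,"tz": 0,"wx": 0,"wy": 0,"wz": 0},{"tx": 114,"ty": 470,"tz": 0,"wx": 0,"wy": 0,"wz": 0}])

```text
time: 15.7
eef_pos: [0.6111, -0.1301, 0.4849]
tcp_rot: [1.0, -0.025, -0.0, -0.0]
contact_force: [0.1, -0.4, -1.0]
opening: 0.202
```

Emit:
apply_moves(steps=[{"tx": 9,"ty": 35,"tz": 0,"wx": 0,"wy": 0,"wz": 0},{"tx": 17,"ty": 70,"tz": 0,"wx": 0,"wy": 0,"wz": 0},{"tx": 24,"ty": 100,"tz": 0,"wx": 0,"wy": 0,"wz": 0},{"tx": 29,"ty": 120,"tz": 0,"wx": 0,"wy": 0,"wz": 0},{"tx": 31.3,"ty": 128,"tz": 0,"wx": 0,"wy": 0,"wz": 0},{"tx": 31.3,"ty": 128,"tz": 0,"wx": 0,"wy": 0,"wz": 0},{"tx": 31.3,"ty": 128,"tz": 0,"wx": 0,"wy": 0,"wz": 0},{"tx": 31.3,"ty": 128,"tz": 0,"wx": 0,"wy": 0,"wz": 0},{"tx": 31.3,"ty": 128,"tz": 0,"wx": 0,"wy": 0,"wz": 0},{"tx": 31.3,"ty": 128,"tz": 0,"wx": 0,"wy": 0,"wz": 0}])

```text
time: 16.7
eef_pos: [0.6361, -0.2567, 0.4856]
tcp_rot: [1.0, -0.024, 0.0, 0.0]
contact_force: [0.7, 0.1, -0.8]
opening: 0.201
```

```bash
python3 - <<'E'
from h import *
import pickle
from scipy.spatial.transform import Rotation as Ro
c=cam('side');t=cam('top');save(c,'side14');save(t,'top14');pickle.dump((c,t),open('p14.pkl','wb'))
s=readout.get_state();print(s['eef_pos'],Ro.from_quat(s['tcp_rot']).as_matrix().round(4),s['time'],s['contact_force'],s['opening'])
cv2.imwrite('pics/z14.png',np.hstack([cv2.resize(c['img'][80:220,300:400],(428,600)),cv2.resize(t['img'][160:240,370:430],(370,600))])[:,:,::-1])
E
```

```text
[ 0.63604076 -0.25710945  0.48543806] [[ 9.988e-01 -4.840e-02  2.000e-04]
 [-4.840e-02 -9.988e-01 -1.000e-04]
 [ 2.000e-04  1.000e-04 -1.000e+00]] 16.8 [ 0.55584654 -0.44518024 -0.77108853] 0.20222333497796088
```

View pics/z14.png

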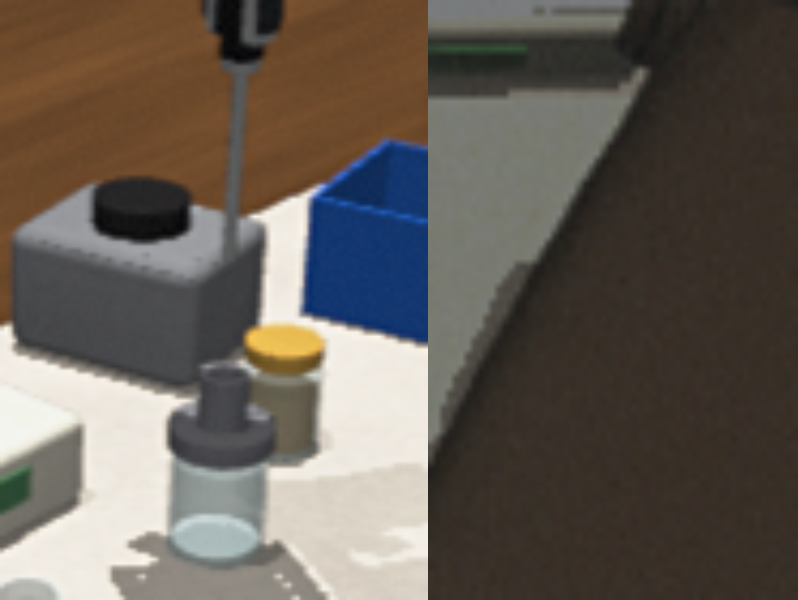

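```bash
python3 - <<'E'
from h import *
import pickle
c,t=pickle.load(open('p14.pkl','rb'))
g=c['img'].astype(int).sum(2)
print('pix/mm',c['f']/((c['R']@[.635,-.26,.1]+c['t'])[2])/1000)
for r in(102,108,114,120,126,132,136,138,140,142): print(r,g[r,345:366])
print('tube')
for r in(164,165,166,168,170,172,174,176,178): print(r,g[r,340:366])
print(g[158:170,351],g[158:170,353],g[158:170,355])
# axis: vertical line at (.6347,-.2595)
for z in(.06,.1,.116,.15,.185,.25,.295): print(z,proj(c,[.6347,-.2595,z]).round(2),proj(c,[.6355,-.2595,z]).round(2))
E
```

```text
pix/mm 0.39932446109492153
102 [219 224 226 225 220 229 236 237 225 231 263 268 253 228 231 230 224 232
 231 232 231]
108 [238 234 239 240 242 238 236 237 242 256 268 257 229 225 226 231 236 232
 234 232 243]
114 [235 228 230 223 228 236 239 237 237 269 268 251 222 236 240 243 243 238
 234 227 230]
120 [228 229 230 235 231 240 227 223 243 280 265 223 216 217 209 217 224 225
 222 219 225]
126 [198 216 214 222 216 225 221 242 272 279 251 224 225 225 228 219 217 207
 186 198 255]
132 [440 481 473 472 473 476 453 364 269 261 355 492 475 453 438 429 480 634
 708 705 703]
136 [474 470 477 472 482 486 442 324 268 269 328 390 342 311 264 208 257 546
 725 711 706]
138 [478 479 476 473 468 450 392 279 270 260 261 286 239 201 176 176 316 579
 713 700 702]
140 [448 418 450 444 422 401 351 274 270 247 201 185 188 182 176 190 406 659
 715 704 699]
142 [446 423 416 392 341 289 255 212 193 186 186 195 186 188 175 184 410 654
 703 697 692]
tube
164 [221 225 225 220 215 196 188 200 237 281 309 312 343 360 363 480 613 506
 271 201 212 229 238 236 253 264]
165 [229 226 224 225 218 196 250 370 448 412 34
[... 551 characters left out ...]
8 218 222 220 215 214 198 186 229
 340 367 289 274 273 281 283 285]
176 [346 272 284 361 457 404 240 182 209 218 222 220 220 215 211 200 181 246
 366 408 394 394 369 311 284 285]
178 [225 242 245 249 246 234 191 192 211 218 216 221 216 211 212 195 181 175
 208 256 289 300 277 239 258 283]
[190 183 185 189 177 184 312 315 224 208 225 245] [187 187 181 179 190 251 360 337 236 216 227 242] [171 170 175 255 294 324 480 428 228 188 235 234]
0.06 [351.65 186.95] [351.4  186.85]
0.1 [352.54 172.78] [352.29 172.68]
0.116 [352.9  166.97] [352.65 166.88]
0.15 [353.7  154.35] [353.44 154.25]
0.185 [354.54 140.94] [354.28 140.84]
0.25 [356.18 114.84] [355.91 114.76]
0.295 [357.38  95.81] [357.1   95.73]
```

Emit:
apply_moves(steps=[{"tx": -1.2,"ty": 1.7,"tz": 10,"wx": 0,"wy": 0,"wz": 0},{"tx": -1.2,"ty": 1.7,"tz": 25,"wx": 0,"wy": 0,"wz": 0},{"tx": -1.2,"ty": 1.7,"tz": 40,"wx": 0,"wy": 0,"wz": 0},{"tx": -1.2,"ty": 1.7,"tz": 48,"wx": 0,"wy": 0,"wz": 0},{"tx": -1.2,"ty": 1.7,"tz": 50,"wx": 0,"wy": 0,"wz": 0},{"tx": -1.2,"ty": 1.7,"tz": 50,"wx": 0,"wy": 0,"wz": 0},{"tx": -1.2,"ty": 1.7,"tz": 50,"wx": 0,"wy": 0,"wz": 0},{"tx": -1.2,"ty": 1.7,"tz": 50,"wx": 0,"wy": 0,"wz": 0}])

```text
time: 17.6
eef_pos: [0.6349, -0.2593, 0.4364]
tcp_rot: [1.0, -0.024, 0.001, 0.0]
contact_force: [-1.0, -0.1, -1.4]
opening: 0.201
```

```bash
python3 - <<'E'
from h import *
import pickle
c=cam('side');save(c,'side15');pickle.dump(c,open('p15.pkl','wb'))
s=readout.get_state();print(s['eef_pos'],s['tcp_rot'].round(4),s['time'],s['contact_force'],s['opening'])
p=cv2.resize(c['img'][115:185,330:380],None,fx=8.5,fy=8.5,interpolation=cv2.INTER_NEAREST)
for i in range(0,50,10): cv2.putText(p,str(330+i),(int(i*8.5),8),0,.3,(255,0,0)); p[:,int(i*8.5)]=p[:,int(i*8.5)]//2+[100,0,0]
for i in range(5,70,10): cv2.putText(p,str(115+i),(0,int(i*8.5)+8),0,.3,(255,0,0)); p[int(i*8.5)]=p[int(i*8.5)]//2+[100,0,0]
cv2.imwrite('pics/z15.png',p[:,:,::-1])
g=c['img'].astype(int).sum(2)
for r in range(120,162,3): print(r,g[r,345:366])
E
```

```text
[ 0.63485383 -0.25932178  0.43628912] [ 9.997e-01 -2.450e-02  7.000e-04  4.000e-04] 17.65 [ 0.13594662  0.15263106 -0.8851847 ] 0.21031508682641534
120 [226 236 228 230 233 234 232 227 215 228 270 260 233 213 215 212 220 220
 228 216 223]
123 [236 221 214 220 216 218 215 216 222 237 265 251 228 224 223 233 227 235
 230 226 229]
126 [202 214 221 216 217 220 216 229 229 249 272 254 217 220 229 225 213 203
 197 197 255]
129 [502 504 478 465 465 440 409 373 274 248 265 242 202 248 318 393 586 713
 717 719 709]
132 [444 477 469 471 469 473 476 454 354 248 263 358 480 456 432 426 481 634
 708 704 703]
135 [481 473 473 473 476 478 482 436 315 265 268 340 407 375 327 259 286 548
 722 709 707]
138 [478 480 476 473 460 449 433 376 276 277 262 244 233 198 183 169 317 583
 715 702 700]
141 [462 441 438 418 370 299 311 261 252 276 250 190 184 193 176 190 407 660
 710 701 698]
144 [377 340 312 271 230 199 177 218 269 282 235 185 186 182 174 199 489 712
 699 688 688]
147 [228 205 196 189 192 176 183 218 278 276 237 189 186 178 167 206 513 725
 703 692 691]
150 [225 203 192 185 183 184 188 225 279 269 216 185 191 173 170 250 542 723
 710 701 703]
153 [218 202 189 185 184 188 202 241 282 256 199 184 185 171 169 336 616 727
 717 711 711]
156 [214 193 190 189 185 186 204 249 277 245 182 175 180 253 331 439 546 547
 529 522 522]
159 [208 191 186 186 180 186 203 245 267 217 158 178 371 529 525 518 515 516
 515 512 512]
```

View pics/z15.png

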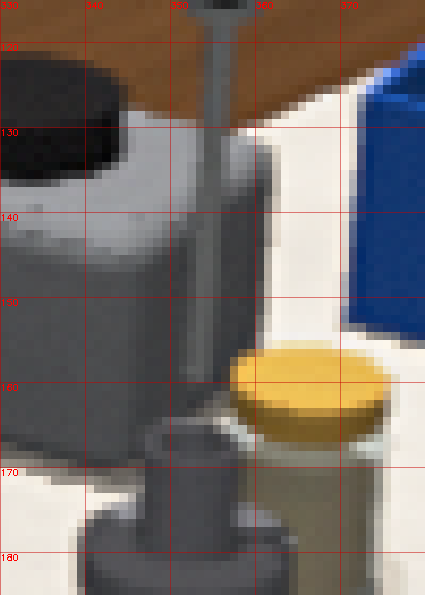

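Laterally the shaft is centred over the tube: the shaft axis is within about 0.1–0.2 px of the tube axis. I'll lower it straight down slowly, with a pause inside the tube to look.

Emit:
apply_moves(steps=[{"tx": 0,"ty": 0,"tz": 8,"wx": 0,"wy": 0,"wz": 0},{"tx": 0,"ty": 0,"tz": 18,"wx": 0,"wy": 0,"wz": 0},{"tx": 0,"ty": 0,"tz": 28,"wx": 0,"wy": 0,"wz": 0},{"tx": 0,"ty": 0,"tz": 35,"wx": 0,"wy": 0,"wz": 0},{"tx": 0,"ty": 0,"tz": 35,"wx": 0,"wy": 0,"wz": 0},{"tx": 0,"ty": 0,"tz": 35,"wx": 0,"wy": 0,"wz": 0}])

```text
time: 18.25
eef_pos: [0.6348, -0.2593, 0.3998]
tcp_rot: [1.0, -0.024, -0.0, -0.0]
contact_force: [0.1, 0.4, -0.5]
opening: 0.203
```

```bash
python3 - <<'E'
from h import *
import pickle
c=cam('side');save(c,'side16');pickle.dump(c,open('p16.pkl','wb'))
s=readout.get_state();print(s['eef_pos'],s['tcp_rot'].round(4),s['time'],s['contact_force'],s['wrist_torque'],s['opening'])
p=cv2.resize(c['img'][125:195,330:380],None,fx=8.5,fy=8.5,interpolation=cv2.INTER_CUBIC)
cv2.imwrite('pics/z16.png',p[:,:,::-1])
E
```

```text
[ 0.63485683 -0.25932736  0.40044203] [ 9.997e-01 -2.450e-02  2.000e-04  1.000e-04] 18.3 [ 0.09606889  0.24239966 -1.09213798] [-0.02821486 -0.00255069 -0.01703003] 0.20232211917591342
```

View pics/z16.png

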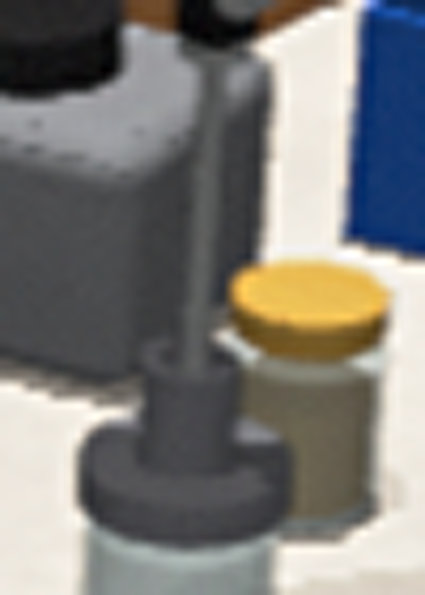

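Emit:
apply_moves(steps=[{"tx": 0,"ty": 0,"tz": 8,"wx": 0,"wy": 0,"wz": 0},{"tx": 0,"ty": 0,"tz": 18,"wx": 0,"wy": 0,"wz": 0},{"tx": 0,"ty": 0,"tz": 28,"wx": 0,"wy": 0,"wz": 0},{"tx": 0,"ty": 0,"tz": 38,"wx": 0,"wy": 0,"wz": 0},{"tx": 0,"ty": 0,"tz": 48,"wx": 0,"wy": 0,"wz": 0},{"tx": 0,"ty": 0,"tz": 55,"wx": 0,"wy": 0,"wz": 0},{"tx": 0,"ty": 0,"tz": 57,"wx": 0,"wy": 0,"wz": 0},{"tx": 0,"ty": 0,"tz": 57,"wx": 0,"wy": 0,"wz": 0},{"tx": 0,"ty": 0,"tz": 57,"wx": 0,"wy": 0,"wz": 0},{"tx": 0,"ty": 0,"tz": 57,"wx": 0,"wy": 0,"wz": 0}])

```text
time: 19.3
eef_pos: [0.6349, -0.2594, 0.3441]
tcp_rot: [1.0, -0.024, 0.001, 0.0]
contact_force: [0.4, 0.1, -0.6]
opening: 0.202
```

```bash
python3 - <<'E'
from h import *
import pickle
c=cam('side');save(c,'side17');pickle.dump(c,open('p17.pkl','wb'))
s=readout.get_state();print(s['eef_pos'],s['tcp_rot'].round(4),s['time'],s['contact_force'],s['wrist_torque'],s['opening'])
p=cv2.resize(c['img'][145:215,330:380],None,fx=8.5,fy=8.5,interpolation=cv2.INTER_CUBIC)
cv2.imwrite('pics/z17.png',p[:,:,::-1])
g=c['img'].astype(int).sum(2)
for r in range(186,200): print(r,g[r,343:360])
for z in(.043,.06): print(proj(c,[.6345,-.2603,z]))
print('tube');
for r in(152,155,158,160): print(r,g[r,345:366])
E
```

```text
[ 0.63488989 -0.25936189  0.34402462] [ 9.997e-01 -2.450e-02  6.000e-04  3.000e-04] 19.35 [ 1.13229518 -0.38887335 -0.90898167] [ 0.01370964  0.00583523 -0.00226284] 0.20197859218565445
186 [193 204 204 216 220 215 220 217 211 216 217 213 211 213 203 200 198]
187 [267 216 201 202 205 207 218 210 213 217 214 207 203 201 195 185 189]
188 [454 372 298 269 238 219 211 211 210 201 207 215 204 204 220 247 296]
189 [491 499 494 500 479 415 357 304 276 280 323 353 355 383 448 481 475]
190 [433 462 489 515 524 516 494 445 430 449 489 511 511 506 515 497 454]
191 [418 434 439 447 466 484 465 425 419 438 483 507 491 460 448 431 414]
192 [420 431 441 442 450 455 433 369 350 406 456 454 456 444 435 423 410]
193 [425 436 440 443 448 456 444 423 415 426 432 435 449 445 439 426 411]
194 [431 435 438 440 438 434 437 433 436 432 431 424 438 439 435 423 408]
195 [420 435 434 429 423 435 428 434 431 434 431 430 420 424 410 406 386]
196 [427 438 443 435 426 433 435 434 435 434 432 425 423 417 408 394 383]
197 [430 438 446 449 439 431 423 440 435 432 427 427 417 413 410 400 380]
198 [429 432 437 443 445 434 426 422 430 424 426 427 417 407 411 395 380]
199 [425 431 445 449 452 444 434 422 430 432 431 419 408 406 400 389 378]
[351.53445249 192.73982032]
[351.90529182 186.86870537]
tube
152 [215 203 189 185 202 220 244 232 173 121 194 253 233 185 171 321 609 729
 713 709 710]
155 [211 192 185 182 185 188 186 222 268 254 203 182 171 161 194 422 666 676
 647 640 642]
158 [209 189 185 179 190 184 195 238 271 247 172 181 355 528 531 518 514 511
 507 506 508]
160 [202 193 185 187 186 186 209 253 271 233 184 200 317 476 525 523 519 515
 517 516 520]
```

View pics/z17.png

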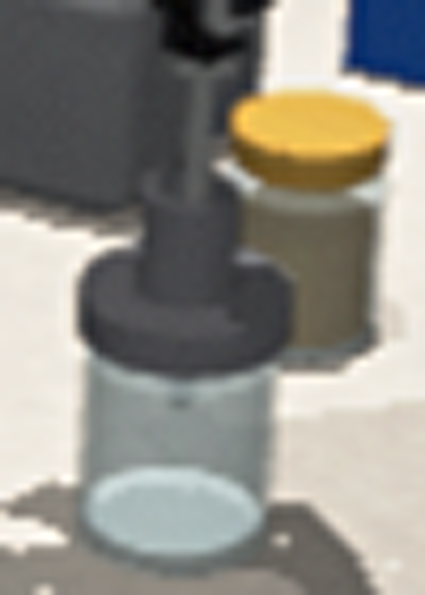

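The tip is visible through the glass at about (351.5, 192.8), as predicted for z ≈ 0.043. All cues suggest it is about 1 mm too far along the camera's line of sight, so I'll make a small correction.

Emit:
apply_moves(steps=[{"tx": -0.6,"ty": -0.7,"tz": 0.5,"wx": 0,"wy": 0,"wz": 0},{"tx": -0.6,"ty": -0.7,"tz": 0.5,"wx": 0,"wy": 0,"wz": 0},{"tx": -0.6,"ty": -0.7,"tz": 0.5,"wx": 0,"wy": 0,"wz": 0},{"tx": -0.6,"ty": -0.7,"tz": 0.5,"wx": 0,"wy": 0,"wz": 0},{"tx": -0.6,"ty": -0.7,"tz": 0.5,"wx": 0,"wy": 0,"wz": 0},{"tx": -0.6,"ty": -0.7,"tz": 0.5,"wx": 0,"wy": 0,"wz": 0}])

```text
time: 19.95
eef_pos: [0.6342, -0.2585, 0.3428]
tcp_rot: [1.0, -0.024, 0.0, 0.0]
contact_force: [-0.2, 0.6, 0.5]
opening: 0.202
```

```bash
python3 - <<'E'
from h import *
c=cam('side');save(c,'side18')
s=readout.get_state();print(s['eef_pos'],s['tcp_rot'].round(4),s['time'],s['contact_force'],s['opening'],abs(s['dq']).max())
g=c['img'].astype(int).sum(2)
for r in range(189,196): print(r,g[r,343:360])
for r in(155,158,160,162): print(r,g[r,345:366])
p=cv2.resize(c['img'][130:230,300:400],(600,600),interpolation=cv2.INTER_CUBIC);cv2.imwrite('pics/z18.png',p[:,:,::-1])
E
```

```text
[ 0.63419139 -0.25855624  0.34270907] [ 0.9997 -0.0245 -0.     -0.    ] 20.0 [ 0.81251521  0.05509903 -1.08646009] 0.20448575854232517 0.0017234252271706807
189 [486 503 497 499 481 407 351 303 272 270 305 356 357 387 444 486 472]
190 [431 455 494 517 524 517 495 447 437 442 474 517 510 508 513 493 456]
191 [422 431 439 452 466 477 465 428 418 434 486 503 488 465 452 433 414]
192 [422 432 435 444 446 450 425 352 327 359 431 457 459 441 435 423 409]
193 [430 432 438 442 449 450 433 386 351 389 430 440 447 442 436 424 406]
194 [428 436 440 441 445 448 438 425 424 424 431 432 431 443 435 424 407]
195 [424 437 436 428 430 431 432 431 436 437 431 428 423 416 408 401 386]
155 [213 197 178 186 190 191 195 218 261 254 214 191 176 161 192 424 661 678
 647 641 641]
158 [203 195 182 184 189 188 193 226 274 250 184 179 362 527 532 518 514 514
 510 511 506]
160 [206 193 185 191 188 190 201 235 272 242 183 197 318 473 523 520 517 517
 517 517 519]
162 [204 191 186 187 179 185 206 254 267 262 282 275 209 198 245 312 409 466
 462 518 523]
```

View pics/z18.png

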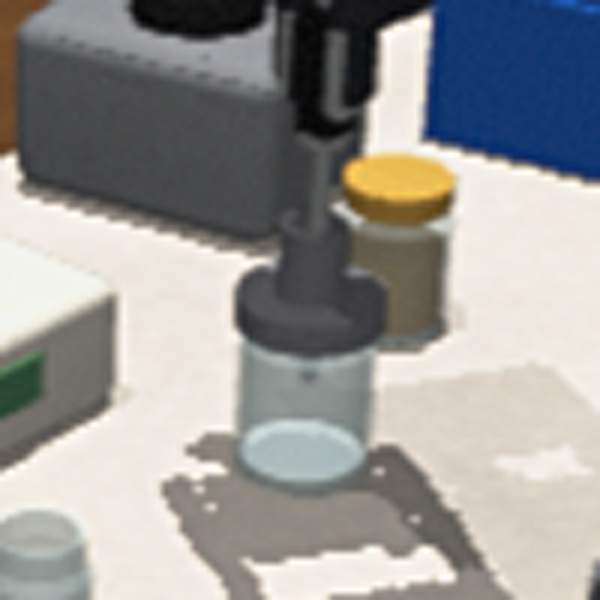

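The probe hangs still and centred, the lid is level and there is no contact load. I'm handing the job in.

```bash
python3 -c "
from plant import ctrl
print(ctrl.sign_off())"
```

```text
the job is handed in; nothing more can be done
None
```

I set the grey large lid on the wide jar, drew the square-handled probe from the rack, and lowered it through the guide tube. The job is handed in with the gripper still holding the probe. It gave no verdict.

- **Lid:** It came to rest at about 70.3 mm above the bench by the arm's position. Both camera views showed it sitting level, and in the last side view the lid and jar still stood straight.
- **Probe height:** The tip is about 42 mm above the bench by the arm's position. It shows through the glass at about the pixel expected for that height.
- **Centring:** Across the side camera's view, the shaft was within about 0.5 mm of the tube's axis before I lowered it.
- **Contact:** The force reading during and after the descent was about 1 N, which is the sensor's usual noise. That cannot rule out touches lighter than that. The arm was still at hand-in.

Three checks disagreed or could not be done:
- **Jar position:** Before I placed the lid, the two cameras disagreed by up to about 5 mm on where the jar stood relative to the lid. I chose a compromise position, and the lid went on without resistance.
- **Centring along the side camera's line of sight:** The arm hid the jar from the top camera, so this rests on the arm's position and the grasp geometry. I estimate it is good to about 2 mm.
- **Other objects:** I did not re-measure the things to be left alone at the end. In the pictures taken along the way none looked moved.

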